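# Fit the label-check station with its optics

## Task

Get the label-check station ready for the packing shift: turn the retaining knob on the round carrier anticlockwise until it is free, lift it out and put it in the empty steel dish in front of the station, then take each optic out of the carrier and seat it, glass up, in a three-point mount of its own on the station so that its ears are down between the prongs and it rests on all three pads without rocking. When every optic is seated and let go, push the station's lever switch over to on.

Things in the scene. Friction and masses are not known exactly. Their poses are not given: they have to be found in the camera images.
- station: fixed inspection station: aluminium plate 130 (its x) x 380 mm (its y), 10 mm thick; a console bar 34 mm high along its far (+x) edge; the lever switch near its -y end; three optic mounts in a row along its y. Origin: centre of the plate's underside, z up. It faces the robot, turned at most 0.12 rad.
- switch (a joint): black lever switch on the station, 55 mm long. 0 rad = off, leaning to the station's -x (to the robot); 1.0 rad = on, leaning to +x. It swings in the station's xz plane, stays where it is left and is light to push (1 to 2 N at the tip).
- switch_tip (a point): centre of the 26 mm ball at the lever's tip; moves with the lever, from the -x side to the +x side. The nearest mount's rim begins about 31 mm to its +y side and is lower than the lever.
- knob: black retaining knob, loose, 80 g, in the middle of the carrier. Origin: centre of the foot of its 16 mm stem, z up. Cross lug at the foot, 34 (x) x 8 (y) mm, z 1 to 6 mm. Locked, its x lies 0 to 0.2 rad anticlockwise (from above) of the carrier's x, the lug under two ledges. At 1.1 to 1.4 rad from the carrier's x it lifts straight out. Open stop at about 1.45 rad. It turns easily.
- knob_disc (a point): point on the knob's axis, 12.5 mm above the foot, in its disc (70 mm across, 4 mm thick), which overhangs the inner ears of the optics in the carrier
- knob_grip (a point): middle of the knob's grip bar, 45 mm above the foot on its axis; the bar is 46 mm long (knob x), 14 mm thick (knob y: pinch it across this), 26 mm high, so its top is 58 mm above the foot
- carrier: fixed round grey carrier plate 204 mm across, 10 mm thick; origin: centre of its underside, z up. In its middle a bayonet socket, ledges 11 mm above the plate on its +x and -x sides. Three seats 68 mm from the axis at 90, 210, 330 degrees from its x. An optic there stands on the plate, one ear to the axis, among three pins 9 mm high (2 mm play); it lifts straight up once the knob is gone.
- dish: loose empty steel dish, 108 mm across, 16 mm high, shallow, flat-bottomed; origin at the centre of its underside. In front of the station.
- optic_a: optic, one of up to three equal ones (some may be absent), 120 g: barrel 44 mm across, 36 mm tall, glass on top; at its foot three ears 120 degrees apart, 12 mm wide, 8 mm thick, reaching 41 mm from the axis. Origin: centre of the flat underside, z to the glass, x along one ear. Take it by the barrel, any direction, fingertips 12 mm or more above the underside (clear of pins and prongs).
- optic_b: optic, one of up to three equal ones (some may be absent), 120 g: barrel 44 mm across, 36 mm tall, glass on top; at its foot three ears 120 degrees apart, 12 mm wide, 8 mm thick, reaching 41 mm from the axis. Origin: centre of the flat underside, z to the glass, x along one ear. Take it by the barrel, any direction, fingertips 12 mm or more above the underside (clear of pins and prongs).
- optic_c: optic, one of up to three equal ones (some may be absent), 120 g: barrel 44 mm across, 36 mm tall, glass on top; at its foot three ears 120 degrees apart, 12 mm wide, 8 mm thick, reaching 41 mm from the axis. Origin: centre of the flat underside, z to the glass, x along one ear. Take it by the barrel, any direction, fingertips 12 mm or more above the underside (clear of pins and prongs).
- mount_a: fixed three-point mount, first along the station's y; any optic fits. Disc 96 mm across, 8 mm thick; origin: centre of its underside, z up. Three pads, tops 14 mm up, 34 mm from the axis at 0, 120, 240 degrees from its x, each between two prongs 16 mm apart that flare to 26 mm at the top, 28 mm up. A seated optic has an ear in each gap (2 mm play a side) on the pad, its origin 14 mm above this.
- mount_b: fixed three-point mount, second along the station's y; any optic fits. Disc 96 mm across, 8 mm thick; origin: centre of its underside, z up. Three pads, tops 14 mm up, 34 mm from the axis at 0, 120, 240 degrees from its x, each between two prongs 16 mm apart that flare to 26 mm at the top, 28 mm up. A seated optic has an ear in each gap (2 mm play a side) on the pad, its origin 14 mm above this.
- mount_c: fixed three-point mount, third along the station's y; any optic fits. Disc 96 mm across, 8 mm thick; origin: centre of its underside, z up. Three pads, tops 14 mm up, 34 mm from the axis at 0, 120, 240 degrees from its x, each between two prongs 16 mm apart that flare to 26 mm at the top, 28 mm up. A seated optic has an ear in each gap (2 mm play a side) on the pad, its origin 14 mm above this.
- mount_a_pad1: brass pad of mount_a at 0 degrees, 12 x 14 mm, 6 mm thick; origin at the centre of its underside
- mount_a_pad2: brass pad of mount_a at 120 degrees, 12 x 14 mm, 6 mm thick; origin at the centre of its underside
- mount_a_pad3: brass pad of mount_a at 240 degrees, 12 x 14 mm, 6 mm thick; origin at the centre of its underside
- mount_b_pad1: brass pad of mount_b at 0 degrees, 12 x 14 mm, 6 mm thick; origin at the centre of its underside
- mount_b_pad2: brass pad of mount_b at 120 degrees, 12 x 14 mm, 6 mm thick; origin at the centre of its underside
- mount_b_pad3: brass pad of mount_b at 240 degrees, 12 x 14 mm, 6 mm thick; origin at the centre of its underside
- mount_c_pad1: brass pad of mount_c at 0 degrees, 12 x 14 mm, 6 mm thick; origin at the centre of its underside
- mount_c_pad2: brass pad of mount_c at 120 degrees, 12 x 14 mm, 6 mm thick; origin at the centre of its underside
- mount_c_pad3: brass pad of mount_c at 240 degrees, 12 x 14 mm, 6 mm thick; origin at the centre of its underside

How it is judged:
By the outcome, as a careful person would: the job done as asked, in the order asked, and still so for the second after the job is handed in, with the robot touching nothing.
Of optic_a, optic_b, optic_c only 2 to 3 are there at a start; the rules pass over those that are not, and their reading is None.
At some moment in a run one of dish, optic_a, optic_b, optic_c may be knocked a few centimetres aside while the robot is not near it.
Once in a run the grip may slacken for a moment while it holds something.
It also fails if it takes over 210 s, if anything falls off the work surface, if the arm or the gripper's body presses on something with over 40 N, if the wrist force passes 120 N, or if a joint passes its speed limit or range.

## Robot

A 7-joint arm with a two-finger parallel gripper is mounted at the origin on a cart in front of the work surface, level with it; the furniture and walls round the work are solid. World frame = base frame: x ahead of the robot, y to its left, z up, the work surface at z = 0. Lengths are in m, angles in rad, forces in N, time in s.
With the tool pointing down it reaches from about 0.35 to 0.9 m from the base axis. Payload 7.2 kg.
Tool frame: the origin (TCP) lies on the mounting face of the last link; the fingertips stand 182 mm ahead of it and the grasp point (between the pads) lies 163 mm ahead of it; z points along the fingers, y is the direction in which the jaws open and shut (so a half turn about z gives the same grasp; the last joint's range is limited). The gripper opens to 88 mm and grips with 3 to 60 N. Pads are 20 mm wide; open, the fingers measure 115 mm over their backs; the gripper's body (75 mm by 178 mm) begins 61 mm behind the grasp point.
Start: joints at [-1.215, 0.411, -0.013, 1.596, 0.006, 1.134, -0.082], TCP at [0.257, 0.57, 0.405] pointing down, gripper open.
Joint ranges: [-2.95, 2.95], [-0.29, 1.99], [-1.47, 1.44], [0.14, 2.54], [-1.03, 4.17], [0.13, 1.85], [-2.86, 2.86]. Speed limits (rad/s): [2.39, 2.39, 3.01, 3.01, 3.14, 3.14, 3.14].

## Interface

Orientations are given as a 3x3 rotation matrix whose columns are the frame's x, y, z axes.
In Python, from bench import * gives the robot as it stands.
- The arm moves only by the tool send_rows, never from a script. Its argument "plan" is a list that holds one entry, the list of rows, each a list of 4 numbers: the shift along the tool's x, y, z in cm, then the turn about the tool's z in degrees. A call has 1 to 10 rows; each row is the pose to reach, as a shift and turn from the pose commanded when the call began, along the tool's axes at that moment; what a row does not reach only later rows make up. A row lasts 1/12 s, in which the tool goes at most 41.7 mm and 7.16 degrees, less where a joint would pass 70% of its speed; a pose out of reach is approached as far as the arm can. A call with a gripper value outside its range is refused whole. "hand" is the opening, from 0 (shut) to 1 (fully open), set as the call begins (left out, the last holds). The fingers move at their own pace and stop on an object; the grip force is fixed at half the most. Time passes only in rows, so rows that repeat a pose let the fingers close. It gives the time, the measured TCP pose, the force and the opening at its end, in the units of the state.
- observe(): the state, without advancing time (a new reading comes with each control period).
- capture(name): name is "scene" or "top" or "wrist"; returns the picture (420x560x3 uint8, red, green, blue); there is no depth.
- calibration(name): a dict with "fovy" (degrees; the focal length in pixels is half the picture's height over the tangent of half this angle, whatever the lens; pixels are square), "cx", "cy" (the principal point, pixels), "R" (3x3) and "t" (3): a world point X has camera coordinates R X + t; the wrist camera has in their place "hand_eye" (4x4, takes a point from camera to tool coordinates, whose origin is the TCP and whose axes are the flange's). Camera axes: x right, y down, z forward; pixel columns grow to the right and rows downward; lengths in m; the calibration is good to about 2 mm. A picture is of the moment at which its call begins: read the wrist's pose just before it. calibration takes no time and is no camera call.
- job_done(): hands the job in, once; it reports no verdict.
The state is a dict: "time_s": time; "qpos": joint angles; "joint_velocities": joint speeds; "joint_torque": joint torques, N m; "ee_pos": TCP position; "eef_rot": TCP orientation; "force": force on the tool from outside, world axes, zero at the start; "wrist_torque": the same for the moment, N m; "opening": finger opening in m.
Only numpy, scipy, OpenCV 4.12 (cv2) and the standard library are available. Lean on these libraries where they do the work, as an engineer would, in place of code of your own. Each camera call takes 0.05 s, during which the arm holds its last target.

## Working session

There is one attempt and no reset: what is moved stays moved. The work goes in short steps, Python scripts to look and compute and a tool call to move; the robot and the scene stay as the last step left them, time stands still between calls to the robot, and variables do not carry over. Pictures are saved under pics/ and viewed, and the job is handed in when it is done.

Besides the shell and the picture viewer there is one more tool, called after "Request:" as name(argument=value, ...) on one line, values as JSON. send_rows: Moves the arm, as the interface text tells. Its arguments: {"type":"object","properties":{"plan":{"type":"array","items":{"type":"array","items":{"type":"array","items":{"type":"number"}}}},"hand":{"type":"number"}},"required":["plan"]}

```bash
ls; mkdir -p pics; python3 - <<'E'
from bench import *
import cv2
s=observe()
print({k:(np_.tolist() if hasattr(np_,'tolist') else np_) for k,np_ in s.items()})
for n in ["scene","top","wrist"]:
    im=capture(n); cv2.imwrite(f"pics/{n}0.png",im[:,:,::-1]); print(n,calibration(n))
E
```

```text
pics
{'time_s': 0.0, 'qpos': [-1.215185596832217, 0.41191332251529483, -0.012693316737240834, 1.5970573881702477, 0.005589833754034255, 1.1343168040106313, -0.08222396614081985], 'joint_velocities': [0.0005323732311645817, 0.0001819911302173401, 0.0005486279992615474, -0.00013933980626779324, -0.0017315595954948899, -0.0013741322170505539, 0.001468838699764591], 'joint_torque': [0.0008110855014820118, -58.79476547241211, 0.642019584774971, -29.10764515399933, -0.053864812944084406, 0.018098680302500725, 0.0001348680279988912], 'ee_pos': [0.2569593834751741, 0.5694898169813314, 0.4037951176538027], 'eef_rot': [[-0.9115199649306296, 0.4112554233808791, -0.000574693550981035], [0.41125580846433263, 0.9115186431167046, -0.0015566807733092961], [-0.00011634952469800673, -0.0016552916648230373, -0.9999986232351984]], 'force': [-0.9009145061188067, -0.14917342709297426, -0.8556979216519411], 'wrist_torque': [-0.03200217609486019, 0.031041243611285668, -0.016097653514312308], 'opening': 0.08776627939711834}
scene {'fovy': 49.23850514418896, 'cx': 277.80627586919474, 'cy': 206.1788018212428, 
[... 226 characters left out ...]
269197396, 'cx': 280.8548647803764, 'cy': 210.8808874298923, 'R': array([[ 0.02070334, -0.99968333,  0.01430399],
       [-0.99842774, -0.02141852, -0.05180062],
       [ 0.05209059, -0.01320906, -0.998555  ]]), 't': array([0.02074864, 0.53689637, 1.31074597])}
wrist {'fovy': 64.33028098359983, 'cx': 279.9027926776194, 'cy': 216.10508849083348, 'hand_eye': array([[ 6.93715957e-04, -9.62143155e-01, -2.72543701e-01,
         7.47384761e-02],
       [ 9.99999755e-01,  6.43150095e-04,  2.74867210e-04,
         7.95930757e-05],
       [-8.91750972e-05, -2.72543825e-01,  9.62143365e-01,
         2.03325822e-02],
       [ 0.00000000e+00,  0.00000000e+00,  0.00000000e+00,
         1.00000000e+00]])}
```

View pics/top0.png

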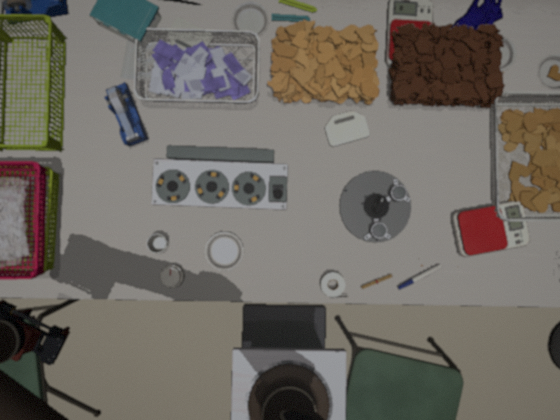

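View pics/scene0.png

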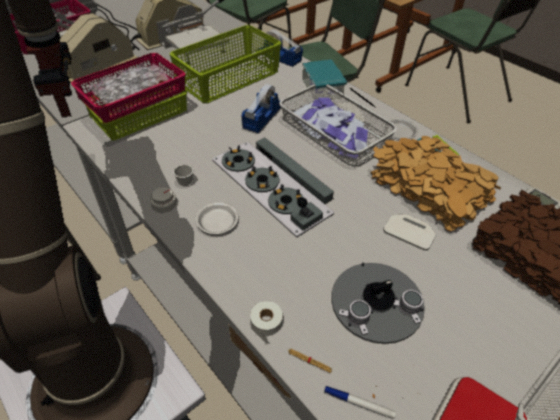

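View pics/wrist0.png

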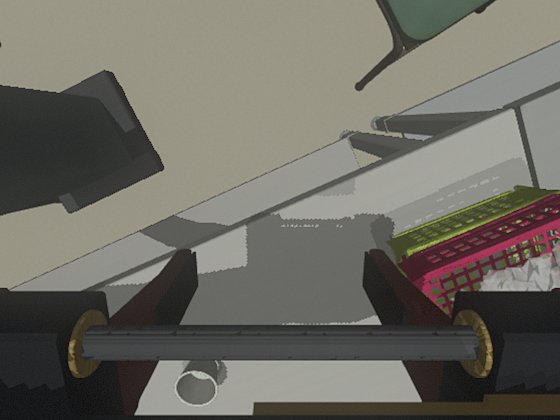

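```bash
cat > h.py <<'E'
from bench import *
import numpy as np, cv2
def K(c): 
    f=210/np.tan(np.radians(c["fovy"])/2); return np.array([[f,0,c["cx"]],[0,f,c["cy"]],[0,0,1]])
def campose(name,s=None):
    c=calibration(name)
    if name!="wrist": return K(c),np.array(c["R"]),np.array(c["t"])
    s=s or observe()
    T=np.eye(4);T[:3,:3]=s["eef_rot"];T[:3,3]=s["ee_pos"]
    M=T@np.array(c["hand_eye"]); Mi=np.linalg.inv(M)
    return K(c),Mi[:3,:3],Mi[:3,3]
def ray(P,uv):
    k,R,t=P; d=R.T@np.linalg.inv(k)@np.array([uv[0],uv[1],1.]); return -R.T@t,d/np.linalg.norm(d)
def plane(P,uv,z):
    o,d=ray(P,uv); return o+d*(z-o[2])/d[2]
def proj(P,X):
    k,R,t=P; p=k@(R@np.array(X)+t); return p[:2]/p[2]
def snap(name,tag):
    s=observe(); P=campose(name,s); im=capture(name)[:,:,::-1].copy(); cv2.imwrite(f"pics/{tag}_raw.png",im)
    np.savez(f"pics/{tag}.npz",k=P[0],R=P[1],t=P[2]); return im,P
def load(tag):
    d=np.load(f"pics/{tag}.npz"); return cv2.imread(f"pics/{tag}_raw.png"),(d["k"],d["R"],d["t"])
def crop(im,x0,y0,x1,y1,sc,out,gain=1.0):
    c=cv2.resize(np.clip(im[y0:y1,x0:x1].astype(float)*gain,0,255).astype(np.uint8),None,fx=sc,fy=sc,interpolation=cv2.INTER_CUBIC); cv2.imwrite("pics/"+out,c)
def move_to(x,y,z,ang=None,s=None):
    """tool deltas (cm, deg) to bring TCP to world x,y,z with tool-y axis angle ang (deg, mod 180)"""
    s=s or observe(); R=np.array(s["eef_rot"]); d=R.T@(np.array([x,y,z])-s["ee_pos"])*100
    a=np.degrees(np.arctan2(R[1,1],R[0,1])); turn=0
    if ang is not None:
        # tool z down: + turn about tool z is clockwise from above
        turn=-((ang-a+90)%180-90)
    print("delta cm",d.round(2),"turn",round(turn,2),"| now",np.round(s["ee_pos"],4),"yang",round(a,2),"q7",round(s["qpos"][6],2),"t",round(s["time_s"],1),"F",np.round(s["force"],1),"open",round(s["opening"],4)); return d,turn
E
python3 - <<'E'
from h import *
im,P=snap("top","t1")
crop(im,140,135,300,275,5,"t1a.png",1.8)
crop(im,325,160,425,250,6,"t1b.png",1.8)
for n,uv,z in [("carrier",(375,206),.01),("dish",(224,250),.016),("o1",(398,190),.046),("o2",(379,231),.046),("m1",(172,186),.03),("m2",(212,186),.03),("m3",(248,188),.03)]:
    print(n,plane(P,uv,z).round(3))
E
```

```text
carrier [ 0.556 -0.233  0.01 ]
dish [0.424 0.188 0.016]
o1 [ 0.599 -0.288  0.046]
o2 [ 0.485 -0.237  0.046]
m1 [0.598 0.335 0.03 ]
m2 [0.6   0.224 0.03 ]
m3 [0.597 0.125 0.03 ]
```

View pics/t1a.png

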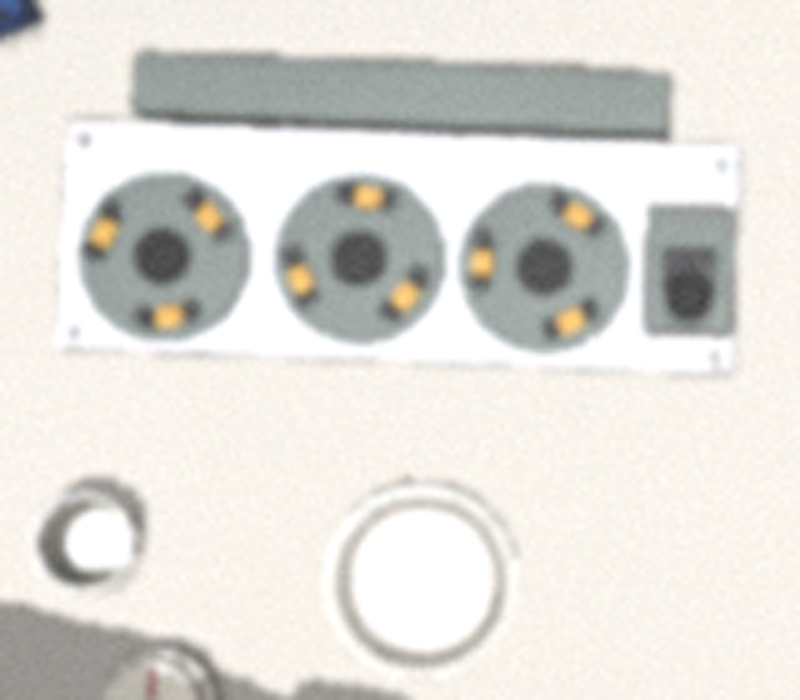

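View pics/t1b.png

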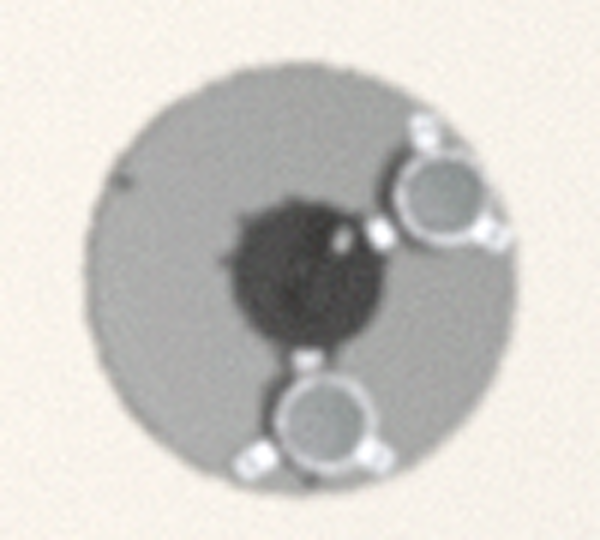

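```bash
python3 - <<'E'
from h import *
move_to(.527,-.302,.40,-23)
E
```

```text
delta cm [-60.46 -68.34   0.49] turn 88.72 | now [0.257  0.5696 0.4041] yang 65.72 q7 -0.08 t 0.2 F [-0.3 -1.  -0.4] open 0.0875
```

Request:
send_rows(plan=[[[-60.5, -68.3, 0.5, 89], [-60.5, -68.3, 0.5, 89], [-60.5, -68.3, 0.5, 89], [-60.5, -68.3, 0.5, 89], [-60.5, -68.3, 0.5, 89], [-60.5, -68.3, 0.5, 89], [-60.5, -68.3, 0.5, 89], [-60.5, -68.3, 0.5, 89], [-60.5, -68.3, 0.5, 89], [-60.5, -68.3, 0.5, 89]]])

```text
time_s: 1.03
ee_pos: [0.3806, 0.1697, 0.4025]
eef_rot: [[0.109, 0.994, 0.0], [0.994, -0.109, 0.001], [0.001, 0.0, -1.0]]
force: [1.5, 0.6, 0.1]
opening: 0.0879
```

```bash
python3 - <<'E'
from h import *
move_to(.527,-.302,.40,-23)
E
```

```text
delta cm [-45.3   19.68   0.22] turn 16.76 | now [0.3806 0.1697 0.4025] yang -6.24 q7 -0.62 t 1.0 F [1.5 0.6 0.1] open 0.0879
```

Request:
send_rows(plan=[[[-45.0, 19.5, 0.2, 16], [-45.0, 19.5, 0.2, 16], [-45.0, 19.5, 0.2, 16], [-45.0, 19.5, 0.2, 16], [-45.0, 19.5, 0.2, 16], [-45.0, 19.5, 0.2, 16], [-45.0, 19.5, 0.2, 16], [-45.0, 19.5, 0.2, 16], [-45.0, 19.5, 0.2, 16], [-45.0, 19.5, 0.2, 16]]])

```text
time_s: 1.87
ee_pos: [0.5064, -0.2274, 0.4006]
eef_rot: [[0.372, 0.928, 0.0], [0.928, -0.372, 0.0], [0.0, 0.0, -1.0]]
force: [0.7, 1.1, 0.9]
opening: 0.0875
```

```bash
python3 - <<'E'
from h import *
move_to(.527,-.302,.40,-23)
E
```

```text
delta cm [-6.16  4.69  0.06] turn 1.15 | now [ 0.5064 -0.2274  0.4006] yang -21.85 q7 0.21 t 1.9 F [0.7 1.1 0.9] open 0.0875
```

Request:
send_rows(plan=[[[-4.5, 3.5, 0, 1], [-6, 4.5, 0, 1], [-6, 4.5, 0, 1], [-6, 4.5, 0, 1]]])

```text
time_s: 2.2
ee_pos: [0.5249, -0.3001, 0.4]
eef_rot: [[0.393, 0.92, -0.001], [0.92, -0.393, -0.001], [-0.001, -0.001, -1.0]]
force: [-0.1, -0.1, -1.2]
opening: 0.0876
```

```bash
python3 - <<'E'
from h import *
move_to(.527,-.302,.40,-23)
im,P=snap("wrist","w1")
cv2.imwrite("pics/w1.png",im)
E
```

```text
delta cm [-0.09  0.27  0.  ] turn -0.12 | now [ 0.5249 -0.3001  0.4   ] yang -23.12 q7 0.32 t 2.2 F [-0.1 -0.1 -1.2] open 0.0876
```

View pics/w1.png

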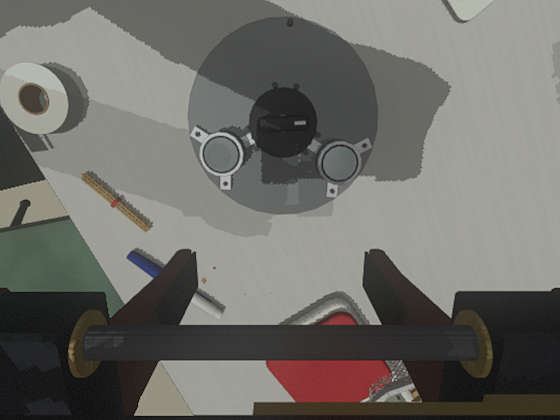

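```bash
python3 - <<'E'
from h import *
im,P=load("w1")
crop(im,180,10,390,220,3,"w1a.png",2.2)
E
```

```text
(no output)
```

View pics/w1a.png

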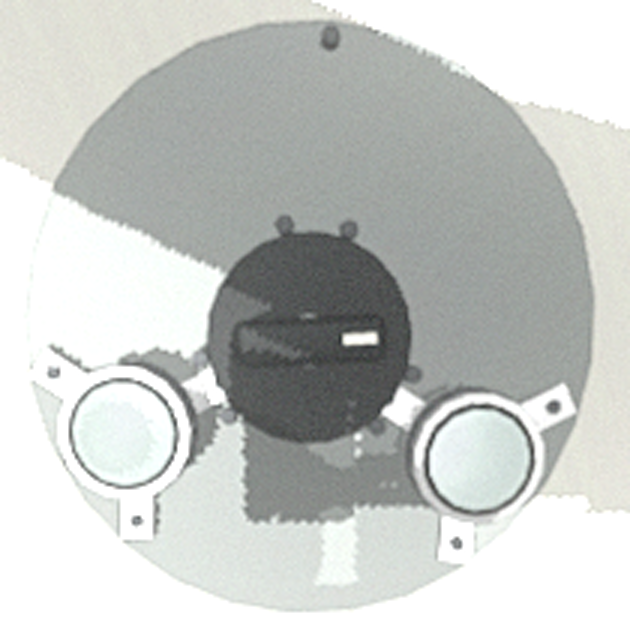

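```bash
python3 - <<'E'
from h import *
im,P=load("w1")
g=cv2.cvtColor(im,cv2.COLOR_BGR2GRAY)
def P2(u,v,z):  # crop coords
    return plane(P,(180+u/3,10+v/3),z)
# disc edge pts in crop by eye (seen against background)
for z,pts in [(.01,[(30,310),(594,310),(315,20),(305,610),(105,120),(520,110),(130,545),(500,545)])]:
    q=np.array([P2(u,v,z)[:2] for u,v in pts])
    A=np.c_[2*q,np.ones(len(q))]; s=np.linalg.lstsq(A,(q**2).sum(1),rcond=None)[0]
    r=np.sqrt(s[2]+s[0]**2+s[1]**2); print("carrier",s[:2],"r",r, "res",(np.hypot(*(q-s[:2]).T)-r).round(4))
C=s[:2]
pin=P2(331,34,.019)[:2]; print("pin",pin, "seat az",np.degrees(np.arctan2(*(pin-C)[::-1])), np.hypot(*(pin-C)))
# knob disc
q=np.array([P2(u,v,.0245)[:2] for u,v in [(208,338),(411,338),(308,233),(310,442),(238,265),(380,265),(238,412),(380,412)]])
A=np.c_[2*q,np.ones(len(q))]; s=np.linalg.lstsq(A,(q**2).sum(1),rcond=None)[0]
print("knobdisc",s[:2],np.sqrt(s[2]+s[0]**2+s[1]**2))
# bar top corners
b=[P2(*uv,.068)[:2] for uv in [(238,323),(382,316),(384,355),(240,362)]]
print("bar ctr",np.mean(b,0),"len",np.linalg.norm(b[1]-b[0]),np.linalg.norm(b[3]-b[0]), "az x",np.degrees(np.arctan2(*(b[1]-b[0]+b[2]-b[3])[::-1])))
for n,(u,v,rl) in dict(L=(124,432,0),R=(481,459,0)).items():
    p=P2(u,v,.046)[:2]; print(n,p,np.hypot(*(p-C)),np.degrees(np.arctan2(*(p-C)[::-1])))
E
```

```text
carrier [ 0.55730672 -0.23551814] r 0.10068703040798631 res [ 0.     -0.0014  0.0004 -0.0011 -0.0005  0.0006  0.0005  0.0015]
pin [ 0.59908678 -0.15035651] seat az 63.86755335954406 0.09485819195613504
knobdisc [ 0.55567168 -0.23495297] 0.03438163575903449
bar ctr [ 0.55618912 -0.23423403] len 0.042963307201182736 0.011286015192316508 az x -20.39817097104569
L [ 0.48828332 -0.23745498] 0.06905056158894811 -178.39266079834778
R [ 0.5932373  -0.29175384] 0.06673425590756717 -57.42433454565768
```

```bash
python3 - <<'E'
from h import *
move_to(.556,-.2345,.30,-110.4)
E
```

```text
delta cm [ 7.08  0.36 10.  ] turn 87.41 | now [ 0.5252 -0.2984  0.4   ] yang -22.99 q7 0.32 t 2.2 F [ 0.2  0.1 -0.5] open 0.0877
```

Request:
send_rows(plan=[[[7.1, 0.4, 10, 87.4], [7.1, 0.4, 10, 87.4], [7.1, 0.4, 10, 87.4], [7.1, 0.4, 10, 87.4], [7.1, 0.4, 10, 87.4], [7.1, 0.4, 10, 87.4], [7.1, 0.4, 10, 87.4], [7.1, 0.4, 10, 87.4], [7.1, 0.4, 10, 87.4], [7.1, 0.4, 10, 87.4]]], hand=0.4)

```text
time_s: 3.08
ee_pos: [0.557, -0.2318, 0.3007]
eef_rot: [[0.997, -0.082, 0.0], [-0.082, -0.997, 0.002], [0.0, -0.002, -1.0]]
force: [-0.3, -0.8, -0.6]
opening: 0.035
```

```bash
python3 - <<'E'
from h import *
move_to(.556,-.2345,.30,-110.4)
E
```

```text
delta cm [-0.08  0.28  0.07] turn 15.68 | now [ 0.557  -0.2318  0.3007] yang -94.72 q7 -0.77 t 3.1 F [-0.3 -0.8 -0.6] open 0.035
```

Request:
send_rows(plan=[[[0, 0.2, 0, 15.6], [0, 0.2, 0, 15.6], [0, 0.2, 0, 15.6], [0, 0.2, 0, 15.6]]])

```text
time_s: 3.42
ee_pos: [0.5569, -0.2343, 0.3004]
eef_rot: [[0.94, -0.34, -0.0], [-0.34, -0.94, 0.001], [-0.001, -0.001, -1.0]]
force: [-0.2, -0.4, -0.3]
opening: 0.0351
```

```bash
python3 - <<'E'
from h import *
move_to(.556,-.2345,.218,-110.4)
im,P=snap("wrist","w2")
cv2.imwrite("pics/w2.png",np.clip(im*2.,0,255))
for n in ("scene","top"):
  im,P=snap(n,"w2"+n)
crop(load("w2scene")[0],300,150,480,350,4,"w2s.png",1.8)
E
```

```text
delta cm [-0.07  0.05  8.24] turn 0.51 | now [ 0.5569 -0.2343  0.3004] yang -109.89 q7 -0.99 t 3.4 F [-0.2 -0.4 -0.3] open 0.0351[ WARN:0@2.630] global loadsave.cpp:1063 imwrite_ Unsupported depth image for selected encoder is fallbacked to CV_8U.
```

View pics/w2.png

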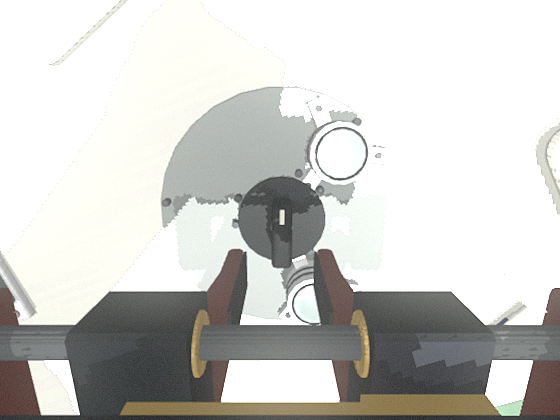

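View pics/w2s.png

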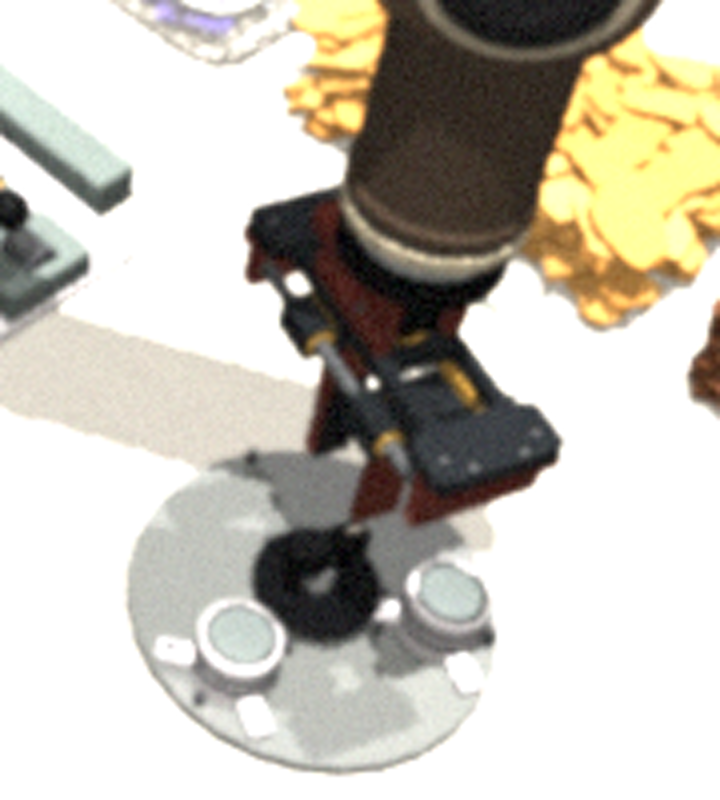

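Request:
send_rows(plan=[[[0, 0.1, 3, 0.5], [0, 0.1, 6, 0.5], [0, 0.1, 8.2, 0.5], [0, 0.1, 8.2, 0.5], [0, 0.1, 8.2, 0.5]]])

```text
time_s: 3.98
ee_pos: [0.5559, -0.2371, 0.2184]
eef_rot: [[0.936, -0.351, -0.002], [-0.351, -0.936, 0.001], [-0.002, -0.0, -1.0]]
force: [-0.4, 0.3, 0.4]
opening: 0.0348
```

Request:
send_rows(plan=[[[0, 0, 0, 0], [0, 0, 0, 0], [0, 0, 0, 0], [0, 0, 0, 0], [0, 0, 0, 0], [0, 0, 0, 0]]], hand=0)

```text
time_s: 4.48
ee_pos: [0.5568, -0.2371, 0.2198]
eef_rot: [[0.936, -0.352, 0.002], [-0.352, -0.936, 0.0], [0.002, -0.001, -1.0]]
force: [-0.3, 0.7, 6.6]
opening: 0.0146
```

```bash
python3 - <<'E'
from h import *
print(observe()["wrist_torque"])
move_to(.556,-.2345,.218,-110.4)
im,P=snap("wrist","w3")
crop(im,160,60,420,320,3,"w3.png",2)
E
```

```text
[ 0.33423474  0.19256224 -0.01162381]
delta cm [-0.17 -0.22  0.18] turn -0.2 | now [ 0.5568 -0.2371  0.2198] yang -110.6 q7 -0.92 t 4.5 F [-0.3  0.7  6.6] open 0.0146
```

View pics/w3.png

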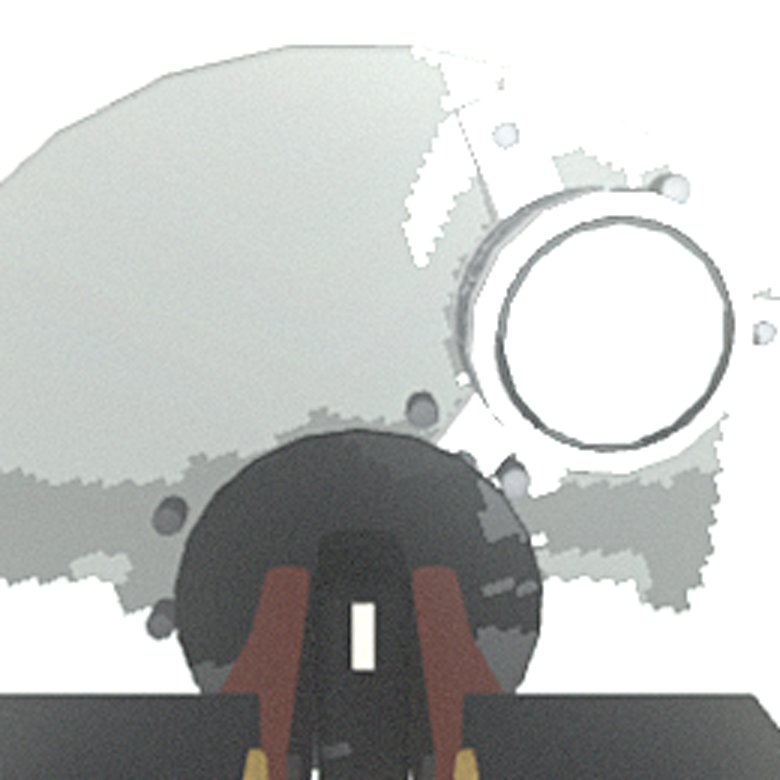

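Request:
send_rows(plan=[[[0, 0, 0, -5], [0, 0, 0, -10], [0, 0, 0, -15], [0, 0, 0, -20], [0, 0, 0, -25], [0, 0, 0, -30], [0, 0, 0, -30]]])

```text
time_s: 5.12
ee_pos: [0.5565, -0.2375, 0.2198]
eef_rot: [[0.986, 0.167, 0.002], [0.167, -0.986, -0.0], [0.002, 0.001, -1.0]]
force: [-1.5, -0.1, 6.9]
opening: 0.0145
```

```bash
python3 - <<'E'
from h import *
print(observe()["wrist_torque"])
move_to(.556,-.2345,.218,-110.4)
E
```

```text
[-2.59406743e-04  3.02425134e-01 -2.28181761e-02]
delta cm [ 0.   -0.31  0.18] turn 30.01 | now [ 0.5565 -0.2375  0.2198] yang -80.39 q7 -0.49 t 5.1 F [-1.5 -0.1  6.9] open 0.0145
```

Request:
send_rows(plan=[[[0, 0, 0, -6], [0, 0, 0, -12], [0, 0, 0, -18], [0, 0, 0, -24], [0, 0, 0, -30], [0, 0, 0, -34.5], [0, 0, 0, -34.5], [0, 0, 0, -34.5]]])

```text
time_s: 5.78
ee_pos: [0.5564, -0.2376, 0.2194]
eef_rot: [[0.723, 0.691, 0.001], [0.691, -0.723, -0.0], [0.001, 0.001, -1.0]]
force: [0.1, 0.2, 2.2]
opening: 0.0155
```

```bash
python3 - <<'E'
from h import *
print(observe()["wrist_torque"])
move_to(.556,-.2345,.218,-110.4)
im,P=snap("wrist","w4")
crop(im,160,60,420,320,3,"w4.png",2)
E
```

```text
[-0.14228501  0.15358562  0.01059335]
delta cm [ 0.18 -0.25  0.14] turn 64.13 | now [ 0.5564 -0.2376  0.2194] yang -46.27 q7 -0.01 t 5.8 F [0.1 0.2 2.2] open 0.0155
```

View pics/w4.png

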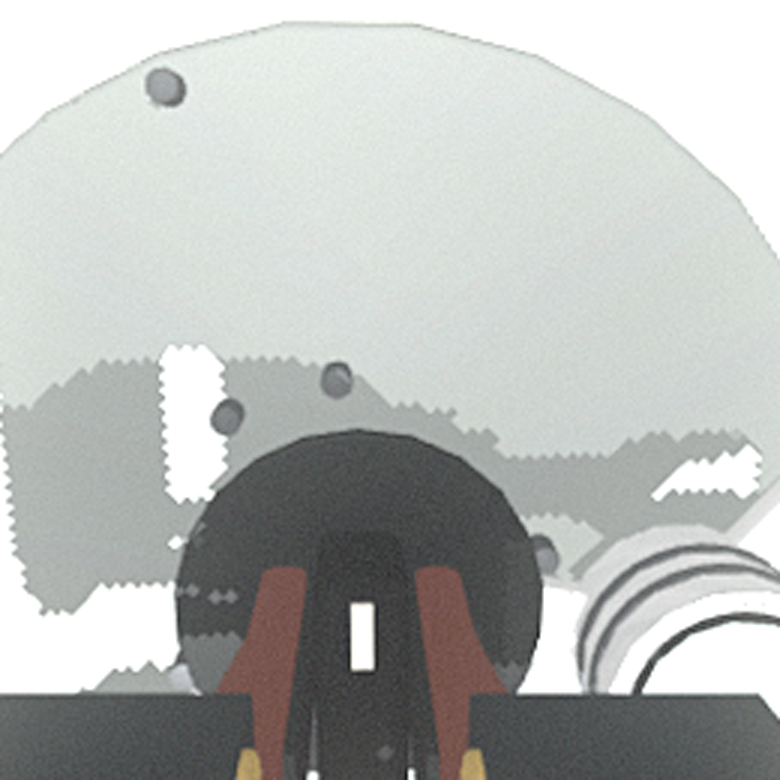

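Request:
send_rows(plan=[[[0, 0, 0, 0], [0, 0, 0, 0], [0, 0, -0.5, 0], [0, 0, -1, 0], [0, 0, -1, 0]]], hand=0)

```text
time_s: 6.25
ee_pos: [0.5564, -0.2371, 0.2294]
eef_rot: [[0.721, 0.693, 0.001], [0.693, -0.721, -0.0], [0.0, 0.001, -1.0]]
force: [0.2, 0.0, -0.6]
opening: 0.0146
```

```bash
python3 - <<'E'
from h import *
print(observe()["wrist_torque"])
move_to(.556,-.2345,.218,-110.4)
im,P=snap("wrist","w5")
crop(im,160,60,420,320,3,"w5.png",2)
E
```

```text
[-0.0115437   0.14082731  0.01622261]
delta cm [ 0.15 -0.22  1.14] turn 64.26 | now [ 0.5564 -0.2371  0.2294] yang -46.14 q7 -0.02 t 6.2 F [ 0.2  0.  -0.6] open 0.0146
```

View pics/w5.png

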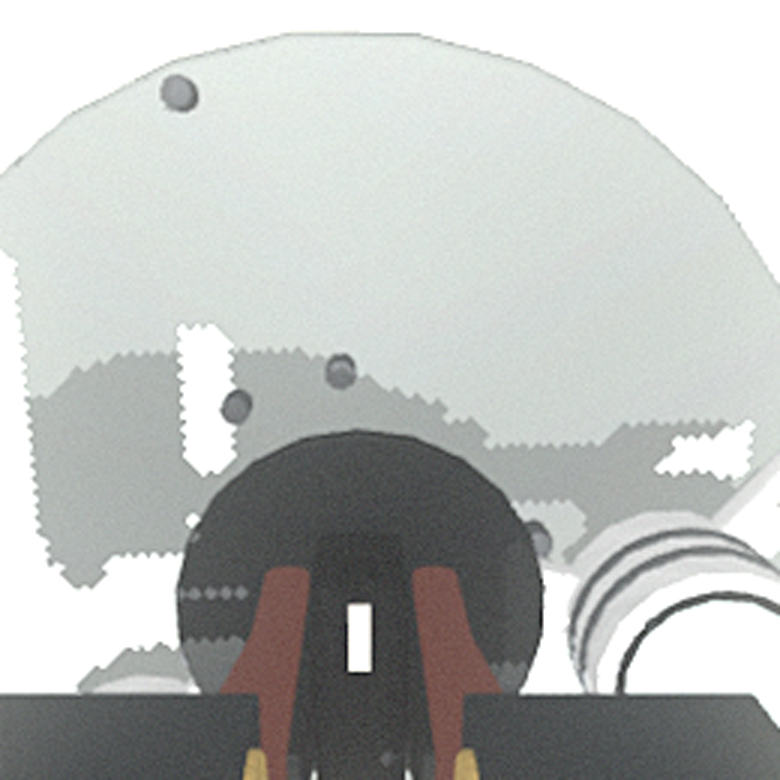

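Request:
send_rows(plan=[[[0, 0, -3, 0], [0, 0, -6, 0], [0, 0, -9, 0], [0, 0, -11, 0], [0, 0, -11, 0]]])

```text
time_s: 6.72
ee_pos: [0.5571, -0.238, 0.3428]
eef_rot: [[0.721, 0.693, 0.006], [0.693, -0.721, -0.002], [0.003, 0.005, -1.0]]
force: [1.3, -1.0, -0.2]
opening: 0.0146
```

```bash
python3 - <<'E'
from h import *
im,P=snap("top","t2")
crop(im,180,215,270,285,8,"t2.png",1.3)
move_to(.424,.188,.34)
E
```

```text
delta cm [ 1.992e+01 -3.985e+01 -2.000e-02] turn 0 | now [ 0.5567 -0.2373  0.3405] yang -46.12 q7 -0.1 t 6.8 F [-0.2  0.5 -1.1] open 0.0145
```

View pics/t2.png

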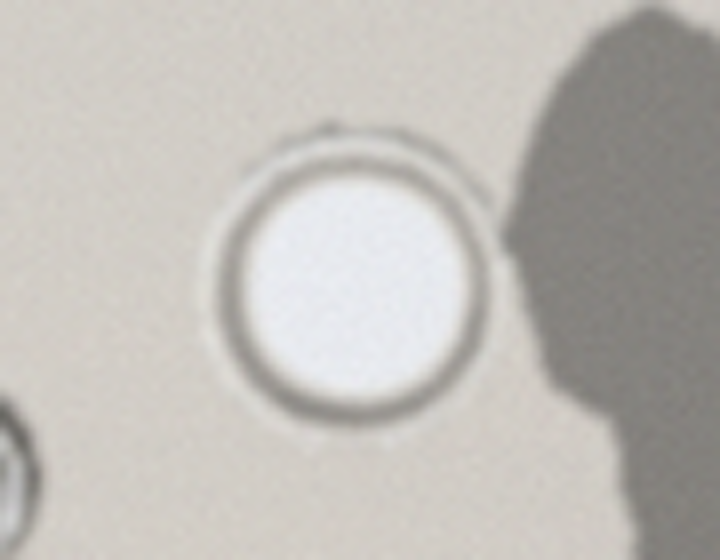

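```bash
python3 - <<'E'
from h import *
im,P=load("t2")
print(plane(P,(224.4-.5,250.9-.5),.002), plane(P,(180+355/8-.5,215+280/8-.5),.016))
p=plane(P,(223.9,250.4),.003)
move_to(p[0],p[1],.34)
E
```

```text
[0.422408   0.18953999 0.002     ] [0.42537114 0.18820781 0.016     ]
delta cm [ 1.990e+01 -4.007e+01 -2.000e-02] turn 0 | now [ 0.5567 -0.2373  0.3405] yang -46.12 q7 -0.1 t 6.8 F [-0.2  0.5 -1.1] open 0.0145
```

Request:
send_rows(plan=[[[19.9, -40, 0, 0], [19.9, -40, 0, 0], [19.9, -40, 0, 0], [19.9, -40, 0, 0], [19.9, -40, 0, 0], [19.9, -40, 0, 0], [19.9, -40, 0, 0], [19.9, -40, 0, 0], [19.9, -40, 0, 0], [19.9, -40, 0, 0]]])

```text
time_s: 7.6
ee_pos: [0.4298, 0.1623, 0.3376]
eef_rot: [[0.721, 0.693, -0.001], [0.693, -0.721, -0.001], [-0.001, -0.0, -1.0]]
force: [0.6, 0.7, -1.8]
opening: 0.0145
```

```bash
python3 - <<'E'
from h import *
move_to(.4225,.1895,.34)
im,P=snap("wrist","w6")
cv2.imwrite("pics/w6.png",im)
E
```

```text
delta cm [ 1.37 -2.47 -0.24] turn 0 | now [0.4298 0.1623 0.3376] yang -46.11 q7 -1.02 t 7.6 F [ 0.6  0.7 -1.8] open 0.0145
```

View pics/w6.png

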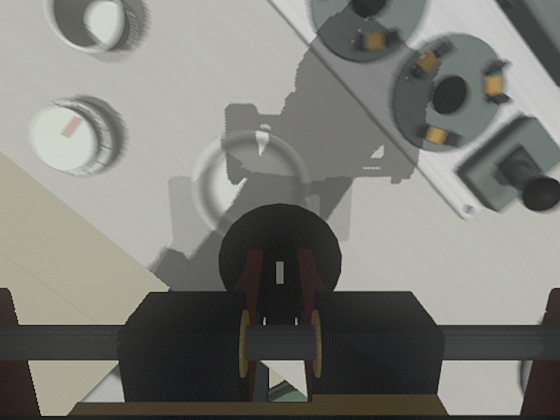

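```bash
python3 - <<'E'
from h import *
im,P=load("w6")
crop(im,170,110,340,250,4,"w6a.png",1.8)
print(plane(P,(250,190),.016),proj(P,(.4235,.189,.016)),proj(P,(.5568-0,.16,.0)))
E
```

```text
[0.42035168 0.1917294  0.016     ] [254.51247907 189.60110673] [379.95152759 103.26025301]
```

View pics/w6a.png

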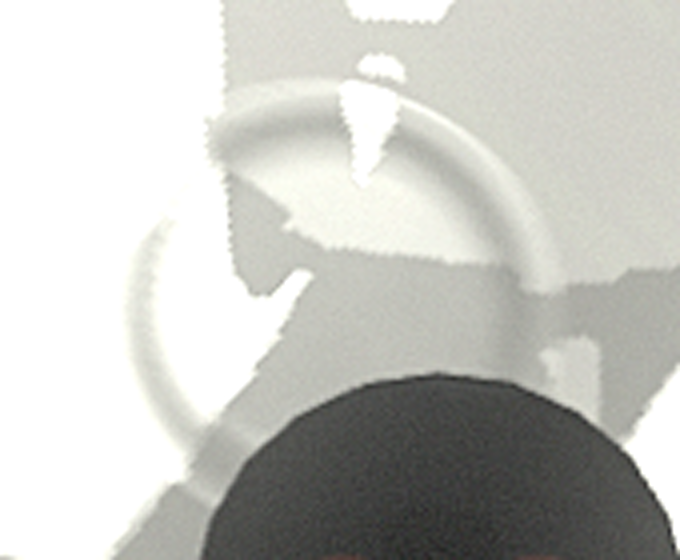

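Request:
send_rows(plan=[[[1.3, -2.4, 2, 0], [1.3, -2.4, 5, 0], [1.3, -2.4, 8, 0], [1.3, -2.4, 11, 0], [1.3, -2.4, 11, 0], [1.3, -2.4, 11, 0]]])

```text
time_s: 8.15
ee_pos: [0.4235, 0.1859, 0.2273]
eef_rot: [[0.722, 0.692, -0.004], [0.692, -0.722, -0.004], [-0.005, -0.0, -1.0]]
force: [-0.0, -0.1, -0.6]
opening: 0.0147
```

```bash
python3 - <<'E'
from h import *
move_to(.4235,.1888,.213)
im,P=snap("wrist","w7")
crop(im,160,60,420,320,3,"w7.png",1.8)
E
```

```text
delta cm [ 0.21 -0.21  1.43] turn 0 | now [0.4235 0.1859 0.2273] yang -46.18 q7 -0.88 t 8.2 F [-0.  -0.1 -0.6] open 0.0147
```

View pics/w7.png

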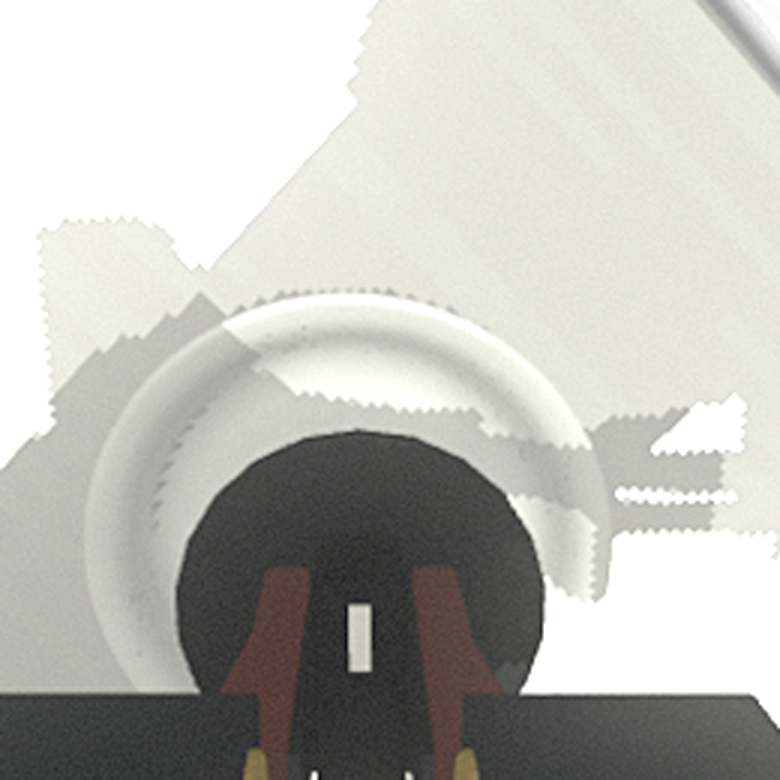

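Request:
send_rows(plan=[[[0.2, -0.2, 0.4, 0], [0.2, -0.2, 0.8, 0], [0.2, -0.2, 1.1, 0], [0.2, -0.2, 1.3, 0], [0.2, -0.2, 1.4, 0], [0.2, -0.2, 1.4, 0]]])

```text
time_s: 8.7
ee_pos: [0.4243, 0.1896, 0.2147]
eef_rot: [[0.721, 0.693, 0.0], [0.693, -0.721, 0.0], [0.0, -0.0, -1.0]]
force: [-0.3, -0.1, -1.0]
opening: 0.0146
```

Request:
send_rows(plan=[[[0, 0, 0.1, 0], [0, 0, 0.2, 0], [0, 0, 0.2, 0]]])

```text
time_s: 8.95
ee_pos: [0.4243, 0.1896, 0.2126]
eef_rot: [[0.721, 0.693, -0.0], [0.693, -0.721, 0.0], [-0.0, -0.0, -1.0]]
force: [0.0, -0.3, 0.2]
opening: 0.0145
```

Request:
send_rows(plan=[[[0, 0, 0.1, 0], [0, 0, 0.2, 0], [0, 0, 0.2, 0]]])

```text
time_s: 9.2
ee_pos: [0.4245, 0.1897, 0.211]
eef_rot: [[0.721, 0.693, 0.0], [0.693, -0.721, 0.001], [0.001, -0.0, -1.0]]
force: [-2.2, -0.8, 5.8]
opening: 0.0147
```

Request:
send_rows(plan=[[[0, 0, 0, 0], [0, 0, 0, 0], [0, 0, 0, 0], [0, 0, 0, 0], [0, 0, -2, 0], [0, 0, -5, 0], [0, 0, -9, 0], [0, 0, -13, 0], [0, 0, -13, 0]]], hand=0.4)

```text
time_s: 9.95
ee_pos: [0.4264, 0.1895, 0.3464]
eef_rot: [[0.722, 0.692, 0.007], [0.692, -0.722, 0.006], [0.009, 0.001, -1.0]]
force: [1.2, 0.5, 0.3]
opening: 0.0354
```

```bash
python3 - <<'E'
from h import *
move_to(.4235,.1888,.213)
im,P=snap("wrist","w8")
crop(im,130,60,430,360,2.6,"w8.png",1.5)
im,P=snap("top","t3")
crop(im,325,160,425,250,6,"t3b.png",1.8)
E
```

```text
delta cm [-0.38 -0.16 13.34] turn 0 | now [0.4264 0.1895 0.3464] yang -46.2 q7 -1.07 t 9.9 F [1.2 0.5 0.3] open 0.0354
```

View pics/w8.png

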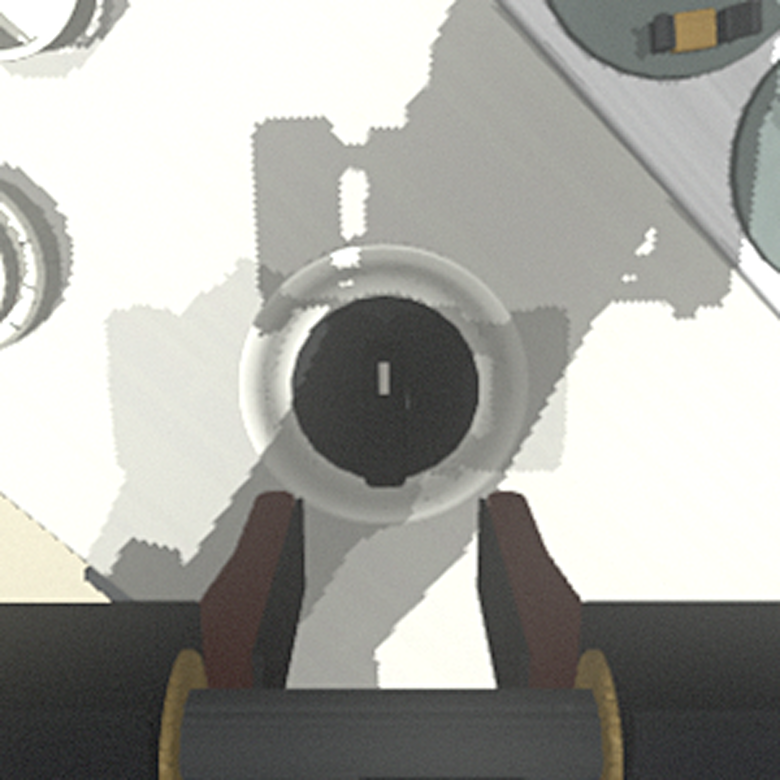

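View pics/t3b.png

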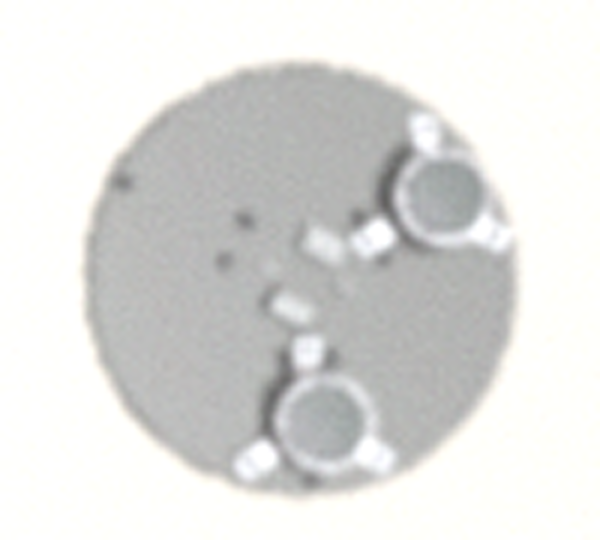

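```bash
python3 - <<'E'
from h import *
move_to(.546,.165,.40)
E
```

```text
delta cm [ 7.04 10.22 -5.79] turn 0 | now [0.4245 0.19   0.342 ] yang -46.07 q7 -1.07 t 10.1 F [-0.4  0.1 -0.2] open 0.0349
```

Request:
send_rows(plan=[[[7, 10.2, -5.8, 0], [7, 10.2, -5.8, 0], [7, 10.2, -5.8, 0], [7, 10.2, -5.8, 0], [7, 10.2, -5.8, 0], [7, 10.2, -5.8, 0]]])

```text
time_s: 10.55
ee_pos: [0.5451, 0.1642, 0.3967]
eef_rot: [[0.722, 0.692, -0.003], [0.692, -0.722, -0.002], [-0.003, -0.001, -1.0]]
force: [-0.8, -1.1, -0.1]
opening: 0.0347
```

```bash
python3 - <<'E'
from h import *
im,P=snap("wrist","w9")
print(observe()["joint_velocities"])
cv2.imwrite("pics/w9.png",cv2.resize(np.clip(im*1.6,0,255).astype(np.uint8),None,fx=1.4,fy=1.4))
E
```

```text
[-0.01953975 -0.01660418 -0.00183173  0.01376269  0.00109938  0.00040572
 -0.00168862]
```

View pics/w9.png

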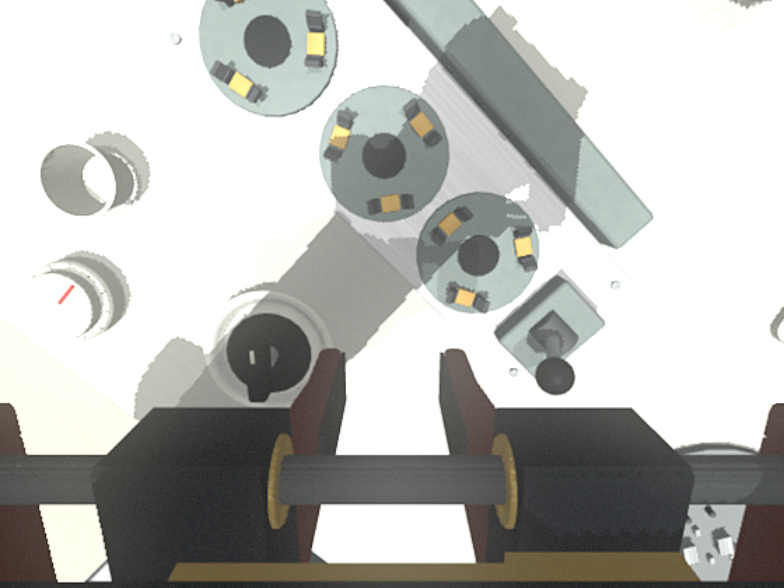

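```bash
cat > pads.py <<'E'
from h import *
def pads(im,P,z=.024,show=True):
    hsv=cv2.cvtColor(im,cv2.COLOR_BGR2HSV)
    m=((hsv[...,0]>10)&(hsv[...,0]<25)&(hsv[...,1]>110)&(hsv[...,2]>50)).astype(np.uint8)
    m[300:]=0
    n,l,st,ce=cv2.connectedComponentsWithStats(m)
    out=[]
    for i in range(1,n):
        if st[i,4]>60 and st[i,1]>0:
            p=plane(P,ce[i],z); out.append(p[:2]); 
            if show: print(st[i,4],ce[i].round(1),p.round(4))
    return np.array(out)
E
python3 - <<'E'
from pads import *
im,P=load("w9")
q=pads(im,P)
# dark centre of mounts ~ guess grouping by circumcentre
import itertools
for t in itertools.combinations(range(len(q)),3):
    a=q[list(t)]; d=[np.linalg.norm(a[i]-a[j]) for i,j in ((0,1),(1,2),(0,2))]
    if max(d)<.07:
        c=a.mean(0); az=[np.degrees(np.arctan2(*(x-c)[::-1])) for x in a]
        base=np.degrees(np.angle(np.mean(np.exp(1j*np.radians(np.array(az)*3)))))/3
        print("mount",c.round(4),"r",[round(np.linalg.norm(x-c),4) for x in a],"az",np.round(az,1),"base mod120",round(base%120,1))
E
```

```text
182 [225.4  30.9] [0.6215 0.3096 0.024 ]
156 [171.3  59.8] [0.5664 0.3308 0.024 ]
71 [242.5  94.2] [0.5908 0.2602 0.024 ]
120 [278.8 144.6] [0.5804 0.2002 0.024 ]
117 [321.  159.5] [0.5999 0.1578 0.024 ]
130 [373.3 175.9] [0.6263 0.1054 0.024 ]
108 [332.  212.1] [0.5684 0.1082 0.024 ]
mount [0.5982 0.1238] r [np.float64(0.034), np.float64(0.0336), np.float64(0.0336)] az [  87.1  -33.2 -152.4] base mod120 87.2
```

```bash
cat >> pads.py <<'E'
def mounts(q):
    import itertools
    res=[]
    for t in itertools.combinations(range(len(q)),3):
        a=q[list(t)]; d=[np.linalg.norm(a[i]-a[j]) for i,j in ((0,1),(1,2),(0,2))]
        if max(d)<.065 and min(d)>.053:
            c=a.mean(0); az=[np.degrees(np.arctan2(*(x-c)[::-1])) for x in a]
            base=np.degrees(np.angle(np.mean(np.exp(1j*np.radians(np.array(az)*3)))))/3
            print("mount",c.round(4),"r",[round(float(np.linalg.norm(x-c)),4) for x in a],"az",np.round(az,1),"base mod120",round(base%120,1)); res.append((c,base%120))
    return res
E
sed -i 's/<25)&(hsv\[...,1\]>110)&(hsv\[...,2\]>50)/<30)\&(hsv[...,1]>80)\&(hsv[...,2]>35)/' pads.py
python3 - <<'E'
from pads import *
im,P=load("w9")
mounts(pads(im,P))
E
```

```text
206 [225.2  30.8] [0.6215 0.3099 0.024 ]
182 [171.3  59.9] [0.5663 0.3308 0.024 ]
165 [300.6  88.7] [0.6344 0.2222 0.024 ]
163 [242.3  97.5] [0.5884 0.2583 0.024 ]
149 [278.5 144.8] [0.5801 0.2003 0.024 ]
146 [320.9 159.6] [0.5998 0.1578 0.024 ]
147 [373.3 175.8] [0.6264 0.1055 0.024 ]
135 [332.  212.1] [0.5684 0.1082 0.024 ]
mount [0.601  0.2269] r [0.0338, 0.0338, 0.0338] az [  -8.1  111.8 -128.1] base mod120 111.9
mount [0.5982 0.1238] r [0.034, 0.0336, 0.0336] az [  87.3  -33.  -152.3] base mod120 87.4
```

```bash
python3 - <<'E'
from h import *
move_to(.503,-.285,.40)
E
```

```text
delta cm [-34.14  29.55  -0.26] turn 0 | now [0.5444 0.1646 0.3966] yang -46.14 q7 -0.88 t 10.6 F [-0.7 -1.3 -0.4] open 0.0351
```

Request:
send_rows(plan=[[[-34, 29.5, 0, 0], [-34, 29.5, 0, 0], [-34, 29.5, 0, 0], [-34, 29.5, 0, 0], [-34, 29.5, 0, 0], [-34, 29.5, 0, 0], [-34, 29.5, 0, 0], [-34, 29.5, 0, 0], [-34, 29.5, 0, 0], [-34, 29.5, 0, 0]]], hand=0.9)

```text
time_s: 11.43
ee_pos: [0.5066, -0.2504, 0.3974]
eef_rot: [[0.719, 0.695, -0.002], [0.695, -0.719, 0.002], [0.001, -0.003, -1.0]]
force: [0.5, -0.4, -0.1]
opening: 0.0791
```

```bash
python3 - <<'E'
from h import *
move_to(.503,-.285,.40)
E
```

```text
delta cm [-2.66  2.23 -0.26] turn 0 | now [ 0.5066 -0.2504  0.3974] yang -46.01 q7 -0.09 t 11.4 F [ 0.5 -0.4 -0.1] open 0.0791
```

Request:
send_rows(plan=[[[-1.5, 1.2, 0, 0], [-2, 1.7, 0, 0], [-2, 1.7, 0, 0], [-2, 1.7, 0, 0], [-2, 1.7, 0, 0], [-2, 1.7, 0, 0], [-2, 1.7, 0, 0], [-2, 1.7, 0, 0]]])

```text
time_s: 12.1
ee_pos: [0.5056, -0.2753, 0.3986]
eef_rot: [[0.72, 0.694, 0.0], [0.694, -0.72, 0.0], [0.0, -0.0, -1.0]]
force: [1.2, -0.2, -0.3]
opening: 0.0794
```

```bash
python3 - <<'E'
from h import *
move_to(.503,-.285,.40)
im,P=snap("wrist","w10")
move_to(.503,-.285,.40)
crop(im,150,10,410,270,3,"w10.png",1.7)
E
```

```text
delta cm [-0.86  0.51 -0.14] turn 0 | now [ 0.5056 -0.2753  0.3986] yang -46.01 q7 -0.04 t 12.1 F [ 1.2 -0.2 -0.3] open 0.0794
delta cm [-0.83  0.5  -0.13] turn 0 | now [ 0.5055 -0.2756  0.3987] yang -46.04 q7 -0.04 t 12.2 F [-0.6  0.4 -0.3] open 0.0792
```

View pics/w10.png

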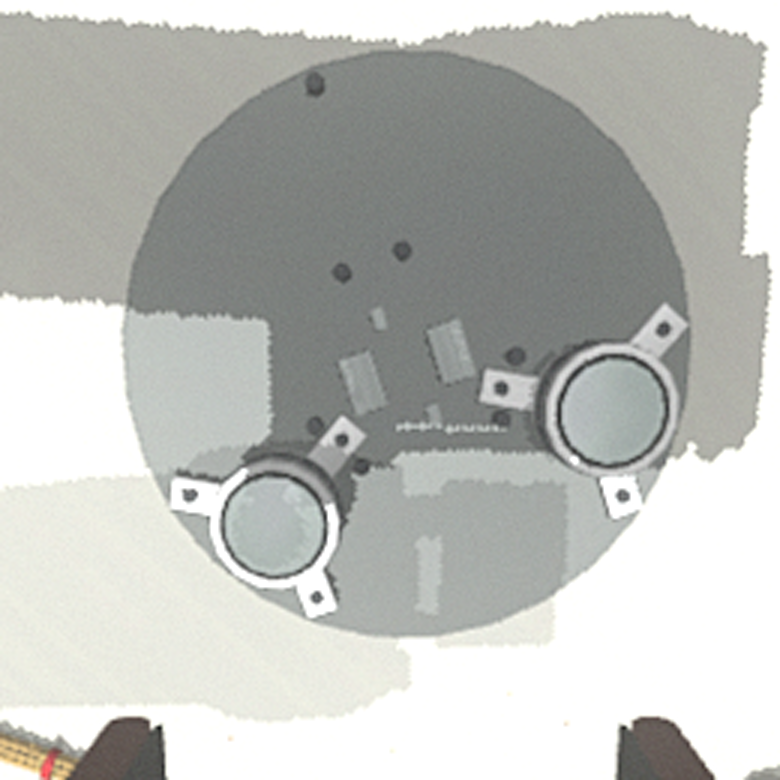

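```bash
cat > dots.py <<'E'
from h import *
def dots(im,P,pts,z,win=4):
    g=cv2.cvtColor(im,cv2.COLOR_BGR2GRAY).astype(float); out=[]
    for u,v in pts:
        x,y=int(round(u)),int(round(v)); w=g[y-win:y+win+1,x-win:x+win+1]
        k=np.clip(np.median(w)-15-w,0,None); yy,xx=np.mgrid[y-win:y+win+1,x-win:x+win+1]
        c=(np.array([(k*xx).sum(),(k*yy).sum()])/k.sum()) if k.sum()>0 else np.array([u,v])
        out.append(plane(P,c,z)[:2])
    a=np.array(out); c=a.mean(0); az=[np.degrees(np.arctan2(*(x-c)[::-1])) for x in a]
    base=np.degrees(np.angle(np.mean(np.exp(1j*np.radians(np.array(az)*3)))))/3%120
    print("ctr",c.round(4),"r",[round(float(np.linalg.norm(x-c)),4) for x in a],"az",np.round(az,1),"base",round(base,1)); return c,base
E
python3 - <<'E'
from dots import *
im,P=load("w10")
f=lambda L:[(150+u/3-.33,10+v/3-.33) for u,v in L]
l,_=dots(im,P,f([(342,439),(189,496),(317,598)]),.018)
r,_=dots(im,P,f([(501,388),(664,330),(623,496)]),.018)
print(np.linalg.norm(l-r))
move_to(*l,.30)
E
```

```text
ctr [ 0.4875 -0.2378] r [0.0339, 0.034, 0.0341] az [   3.7  123.5 -116.2] base 3.6
ctr [ 0.5922 -0.2918] r [0.0341, 0.0339, 0.0338] az [ 123.7    3.2 -116.2] base 3.6
0.11780482719768562
delta cm [ 1.32 -3.97  9.87] turn 0 | now [ 0.5055 -0.2756  0.3987] yang -46.04 q7 -0.04 t 12.2 F [-0.6  0.4 -0.3] open 0.0792
```

Request:
send_rows(plan=[[[1.3, -4, 4, 0], [1.3, -4, 8, 0], [1.3, -4, 12, 0], [1.3, -4, 12, 0], [1.3, -4, 12, 0], [1.3, -4, 12, 0], [1.3, -4, 12, 0], [1.3, -4, 12, 0]]])

```text
time_s: 12.82
ee_pos: [0.4876, -0.2396, 0.2807]
eef_rot: [[0.721, 0.693, 0.003], [0.693, -0.721, -0.001], [0.002, 0.003, -1.0]]
force: [0.6, -0.4, 0.5]
opening: 0.0793
```

```bash
python3 - <<'E'
from h import *
move_to(.4875,-.2378,.209)
E
```

```text
delta cm [ 0.11 -0.16  7.17] turn 0 | now [ 0.4876 -0.2396  0.2807] yang -46.16 q7 0.01 t 12.8 F [ 0.6 -0.4  0.5] open 0.0793
```

Request:
send_rows(plan=[[[0.1, -0.1, 3, 0], [0.1, -0.1, 5.5, 0], [0.1, -0.1, 7, 0], [0.1, -0.1, 7, 0], [0.1, -0.1, 7, 0], [0.1, -0.1, 7, 0]]])

```text
time_s: 13.32
ee_pos: [0.4875, -0.2379, 0.2103]
eef_rot: [[0.721, 0.693, 0.002], [0.693, -0.721, -0.001], [0.001, 0.002, -1.0]]
force: [-0.9, -0.3, 0.3]
opening: 0.0791
```

```bash
python3 - <<'E'
from h import *
move_to(.4875,-.2378,.209)
E
```

```text
delta cm [ 0.01 -0.01  0.13] turn 0 | now [ 0.4875 -0.2379  0.2103] yang -46.15 q7 0.09 t 13.3 F [-0.9 -0.3  0.3] open 0.0791
```

Grip at 0.209.

Request:
send_rows(plan=[[[0, 0, 0.1, 0], [0, 0, 0.1, 0], [0, 0, 0.1, 0], [0, 0, 0.1, 0], [0, 0, 0.1, 0], [0, 0, 0.1, 0], [0, 0, 0.1, 0], [0, 0, 0.1, 0]]], hand=0)

```text
time_s: 13.98
ee_pos: [0.487, -0.2373, 0.2079]
eef_rot: [[0.721, 0.693, 0.0], [0.693, -0.721, -0.0], [0.0, 0.0, -1.0]]
force: [0.4, 0.0, 3.7]
opening: 0.0434
```

Request:
send_rows(plan=[[[0, 0, -0.5, 0], [0, 0, -1, 0], [0, 0, -2, 0], [0, 0, -4, 0], [0, 0, -7, 0], [0, 0, -10, 0], [0, 0, -13, 0], [0, 0, -13, 0]]])

```text
time_s: 14.65
ee_pos: [0.4877, -0.2388, 0.3433]
eef_rot: [[0.722, 0.692, 0.007], [0.692, -0.722, -0.002], [0.004, 0.007, -1.0]]
force: [1.2, -0.7, -1.3]
opening: 0.0435
```

```bash
python3 - <<'E'
from h import *
a=54.3
move_to(.545,.29,.36,-46.1-a)
im,P=snap("wrist","w11"); crop(im,150,60,410,320,3,"w11.png",1.7)
E
```

```text
delta cm [ 40.75 -34.17  -1.74] turn 54.22 | now [ 0.4877 -0.2388  0.3433] yang -46.18 q7 -0.06 t 14.7 F [ 1.2 -0.7 -1.3] open 0.0435
```

View pics/w11.png

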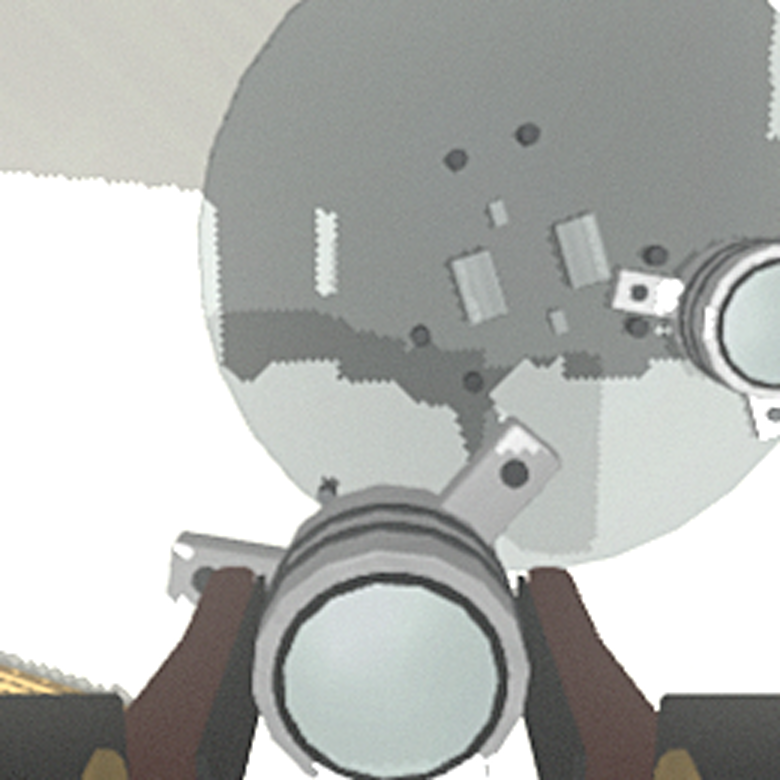

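```bash
python3 - <<'E'
from h import *
move_to(.52,.345,.36,-46.1-54.3)
E
```

```text
delta cm [ 42.76 -39.76  -1.95] turn 54.27 | now [ 0.4874 -0.238   0.3409] yang -46.13 q7 -0.05 t 14.7 F [ 1.2  0.1 -1.9] open 0.0435
```

Request:
send_rows(plan=[[[2.1, -2, -1, 3], [5, -4.7, -2, 6], [42.8, -39.8, -2, 54.3], [42.8, -39.8, -2, 54.3], [42.8, -39.8, -2, 54.3], [42.8, -39.8, -2, 54.3], [42.8, -39.8, -2, 54.3], [42.8, -39.8, -2, 54.3], [42.8, -39.8, -2, 54.3], [42.8, -39.8, -2, 54.3]]])

```text
time_s: 15.53
ee_pos: [0.508, 0.1584, 0.3569]
eef_rot: [[0.982, -0.188, -0.001], [-0.188, -0.982, -0.001], [-0.001, 0.001, -1.0]]
force: [-0.3, -0.4, -0.9]
opening: 0.0433
```

```bash
python3 - <<'E'
from h import *
move_to(.52,.345,.36,-46.1-54.3)
E
```

```text
delta cm [ -2.33 -18.55  -0.33] turn -0.42 | now [0.508  0.1584 0.3569] yang -100.82 q7 -1.63 t 15.5 F [-0.3 -0.4 -0.9] open 0.0433
```

Request:
send_rows(plan=[[[-2.3, -18.5, -0.3, 0], [-2.3, -18.5, -0.3, 0], [-2.3, -18.5, -0.3, 0], [-2.3, -18.5, -0.3, 0], [-2.3, -18.5, -0.3, 0], [-2.3, -18.5, -0.3, 0], [-2.3, -18.5, -0.3, 0], [-2.3, -18.5, -0.3, 0], [-2.3, -18.5, -0.3, 0]]])

```text
time_s: 16.28
ee_pos: [0.5199, 0.3402, 0.3605]
eef_rot: [[0.983, -0.183, -0.0], [-0.183, -0.983, -0.001], [-0.0, 0.001, -1.0]]
force: [0.4, -0.2, -0.4]
opening: 0.0436
```

```bash
python3 - <<'E'
from pads import *
move_to(.52,.345,.36,-46.1-54.3)
im,P=snap("wrist","w12"); cv2.imwrite("pics/w12.png",np.clip(im*1.5,0,255).astype(np.uint8))
mounts(pads(im,P))
E
```

```text
delta cm [-0.08 -0.47  0.05] turn -0.17 | now [0.5199 0.3402 0.3605] yang -100.57 q7 -1.87 t 16.3 F [ 0.4 -0.2 -0.4] open 0.0436
258 [527.7  32.6] [0.626  0.1059 0.024 ]
231 [390.1  49. ] [0.6347 0.2222 0.024 ]
230 [466.4  76.9] [0.6001 0.1582 0.024 ]
217 [292.3  85.1] [0.6214 0.3101 0.024 ]
199 [523.9 102.2] [0.5694 0.1081 0.024 ]
203 [230.9 108.8] [0.6119 0.3679 0.024 ]
212 [419.5 109. ] [0.5806 0.2007 0.024 ]
209 [354.5 112.4] [0.5885 0.2587 0.024 ]
182 [280.5 151.2] [0.5667 0.3308 0.024 ]
mount [0.5985 0.1241] r [0.033, 0.0342, 0.0332] az [ -33.5   87.3 -151.3] base mod120 87.5
mount [0.6013 0.2272] r [0.0338, 0.0336, 0.034] az [  -8.5 -127.9  112.1] base mod120 111.9
mount [0.6    0.3363] r [0.0338, 0.0338, 0.0338] az [ -50.7   69.4 -170.7] base mod120 69.3
```

View pics/w12.png

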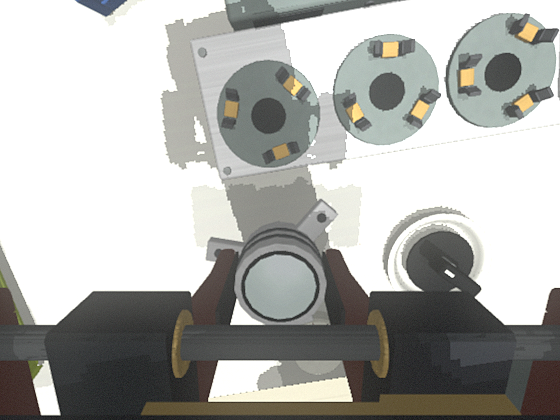

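```bash
python3 - <<'E'
from h import *
im,P=load("w12")
z=.3605-.199+.008
p=plane(P,(321.3,217.0),z)[:2]; c=np.array([.5199,.3402])
print(p, np.hypot(*(p-c)),np.degrees(np.arctan2(*(p-c)[::-1])), "exp",-50.7)
crop(im,180,180,380,330,4,"w12a.png",1.6)
# glass rim centre
E
```

```text
[0.5412353  0.31378548] 0.03395470872717427 -51.071803333870164 exp -50.7
```

View pics/w12a.png

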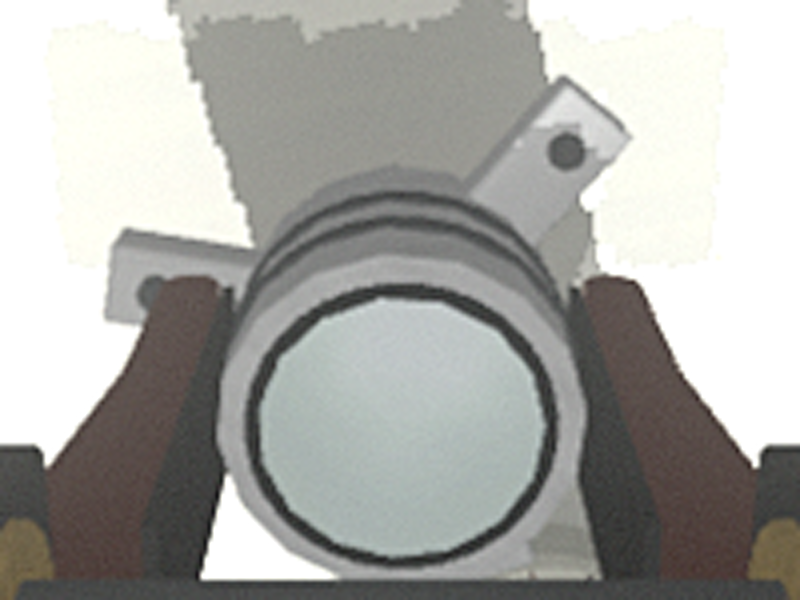

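```bash
python3 - <<'E'
from h import *
move_to(.6,.3363,.27,-100.4)
E
```

```text
delta cm [ 7.94 -1.07  9.07] turn -0.17 | now [0.52   0.3403 0.3607] yang -100.57 q7 -1.87 t 16.3 F [-0.4 -0.2  0.2] open 0.0438
```

Request:
send_rows(plan=[[[2.5, -0.4, 2, -0.2], [5, -0.8, 4, -0.2], [7.9, -1, 6, -0.2], [7.9, -1, 8, -0.2], [7.9, -1, 9, -0.2], [7.9, -1, 9, -0.2], [7.9, -1, 9, -0.2], [7.9, -1, 9, -0.2]]])

```text
time_s: 17.0
ee_pos: [0.599, 0.3379, 0.2721]
eef_rot: [[0.984, -0.177, 0.001], [-0.177, -0.984, 0.001], [0.001, -0.001, -1.0]]
force: [-0.0, -0.1, -0.8]
opening: 0.0438
```

```bash
python3 - <<'E'
from h import *
move_to(.6,.3363,.24,-100.4)
s=observe();print(s["joint_velocities"])
E
```

```text
delta cm [0.12 0.14 3.21] turn 0.2 | now [0.599  0.3379 0.2721] yang -100.2 q7 -1.77 t 17.0 F [-0.  -0.1 -0.8] open 0.0438
[-0.00637363 -0.00947047  0.00394132 -0.00729172 -0.00148464 -0.00315664
 -0.00031158]
```

Request:
send_rows(plan=[[[0.1, 0.1, 1, 0.2], [0.1, 0.1, 2, 0.2], [0.1, 0.1, 3, 0.2], [0.1, 0.1, 3, 0.2], [0.1, 0.1, 3, 0.2], [0.1, 0.1, 3, 0.2]]])

```text
time_s: 17.5
ee_pos: [0.6001, 0.3365, 0.2406]
eef_rot: [[0.984, -0.181, 0.0], [-0.181, -0.984, -0.0], [0.0, 0.0, -1.0]]
force: [-0.2, 0.1, -1.9]
opening: 0.0433
```

```bash
python3 - <<'E'
from h import *
move_to(.6,.3363,.223,-100.4)
im,P=snap("wrist","w13");crop(im,130,150,430,350,2.6,"w13.png",1.6)
E
```

```text
delta cm [-0.    0.02  1.76] turn -0.02 | now [0.6001 0.3365 0.2406] yang -100.42 q7 -1.75 t 17.5 F [-0.2  0.1 -1.9] open 0.0433
```

View pics/w13.png

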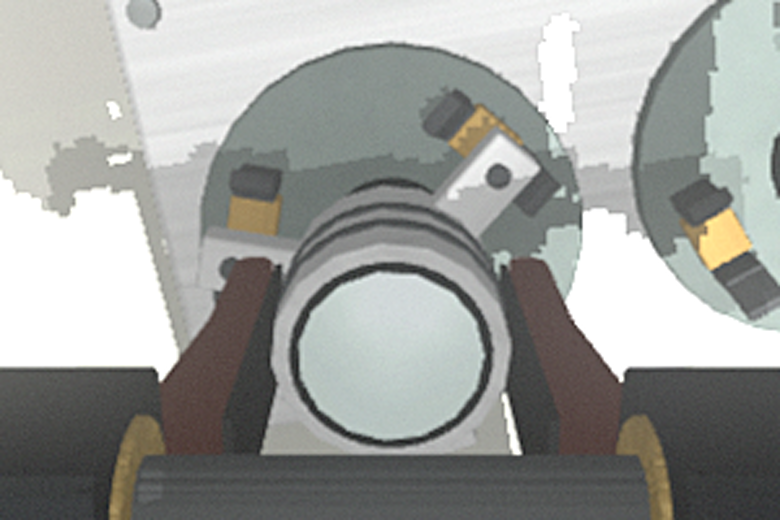

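Request:
send_rows(plan=[[[0, 0, 0.3, 0], [0, 0, 0.6, 0], [0, 0, 0.9, 0], [0, 0, 1.2, 0], [0, 0, 1.4, 0], [0, 0, 1.4, 0]]])

```text
time_s: 18.05
ee_pos: [0.5999, 0.3365, 0.226]
eef_rot: [[0.984, -0.181, -0.001], [-0.181, -0.984, -0.0], [-0.001, 0.001, -1.0]]
force: [0.2, -0.5, -1.7]
opening: 0.0436
```

Request:
send_rows(plan=[[[0, 0, 0.1, 0], [0, 0, 0.2, 0], [0, 0, 0.3, 0], [0, 0, 0.3, 0]]])

```text
time_s: 18.38
ee_pos: [0.6, 0.3365, 0.2235]
eef_rot: [[0.984, -0.181, -0.0], [-0.181, -0.984, 0.0], [-0.0, -0.0, -1.0]]
force: [-0.3, -0.1, -0.7]
opening: 0.0437
```

Request:
send_rows(plan=[[[0, 0, 0.1, 0], [0, 0, 0.2, 0], [0, 0, 0.2, 0]]])

```text
time_s: 18.63
ee_pos: [0.6001, 0.3365, 0.2219]
eef_rot: [[0.984, -0.181, 0.0], [-0.181, -0.984, 0.0], [0.0, -0.0, -1.0]]
force: [-0.5, -0.3, 1.5]
opening: 0.0436
```

Request:
send_rows(plan=[[[0, 0, 0.1, 0], [0, 0, 0.1, 0]]])

```text
time_s: 18.8
ee_pos: [0.6001, 0.3364, 0.2219]
eef_rot: [[0.984, -0.181, 0.0], [-0.181, -0.984, 0.001], [-0.0, -0.001, -1.0]]
force: [-3.8, -0.7, 9.2]
opening: 0.0434
```

```bash
python3 - <<'E'
from h import *
im,P=snap("wrist","w14");crop(im,130,150,430,350,2.6,"w14.png",1.6)
move_to(.6,.3363,.223,-100.4)
E
```

```text
delta cm [-0.01  0.02 -0.11] turn -0.02 | now [0.6001 0.3364 0.2219] yang -100.42 q7 -1.74 t 18.9 F [-3.7 -0.9  8.5] open 0.0433
```

View pics/w14.png

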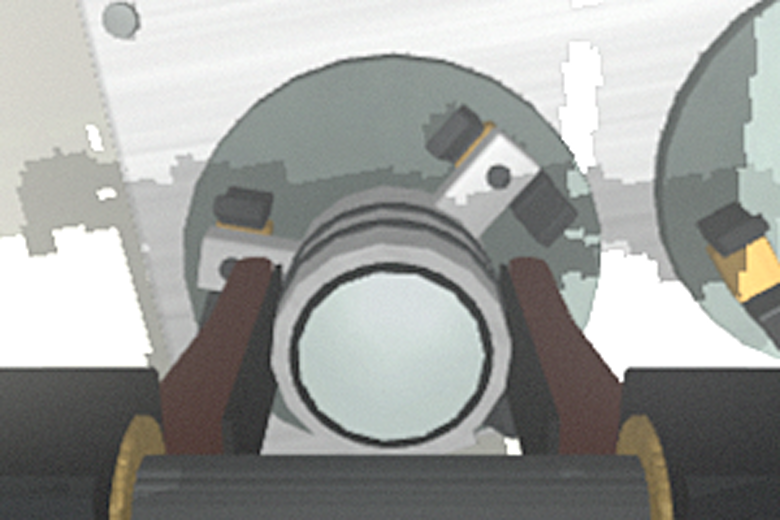

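Request:
send_rows(plan=[[[0, 0, -0.1, 0], [0, 0, -0.1, 0], [0, 0, -0.1, 0], [0, 0, -0.1, 0], [0, 0, -0.1, 0], [0, 0, -0.1, 0], [0, 0, -2, 0], [0, 0, -5, 0], [0, 0, -9, 0], [0, 0, -13, 0]]], hand=0.9)

```text
time_s: 19.68
ee_pos: [0.5997, 0.3364, 0.3513]
eef_rot: [[0.983, -0.181, -0.001], [-0.181, -0.983, -0.002], [-0.001, 0.002, -1.0]]
force: [0.8, -0.2, -0.3]
opening: 0.0793
```

```bash
python3 - <<'E'
from h import *
im,P=snap("wrist","w15");crop(im,130,100,430,350,2.6,"w15.png",1.6)
move_to(.52,.34,.38,-100.4)
E
```

```text
delta cm [-8.12  1.08 -2.01] turn -0.06 | now [0.6019 0.3359 0.3605] yang -100.46 q7 -1.82 t 19.7 F [ 2.5 -0.2  6. ] open 0.0791
```

View pics/w15.png

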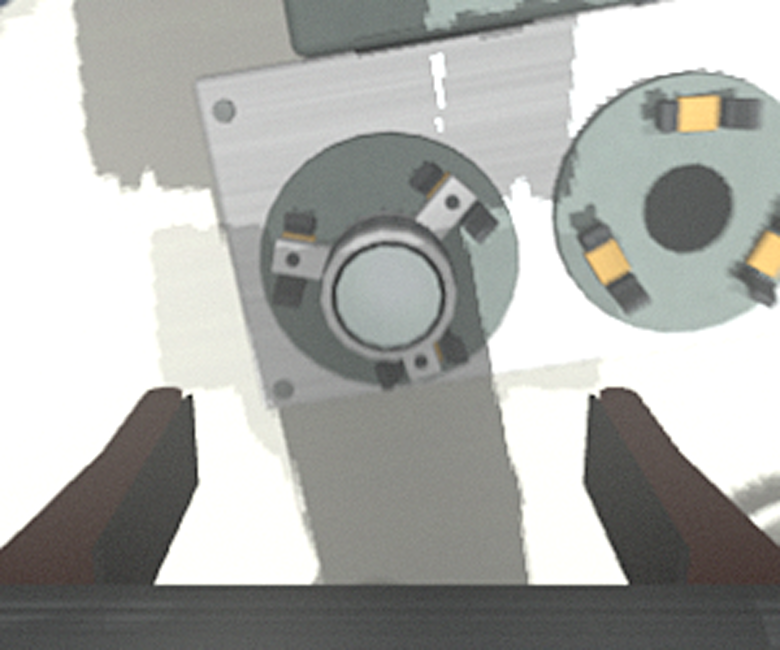

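```bash
python3 - <<'E'
from h import *
move_to(.53,-.32,.39,-46.1)
E
```

```text
delta cm [ 4.86 65.79 -3.25] turn -54.36 | now [0.6019 0.3359 0.3605] yang -100.46 q7 -1.82 t 19.7 F [ 2.5 -0.2  6. ] open 0.0791
```

Request:
send_rows(plan=[[[0.3, 3, -3, -3], [4.8, 65.5, -3, -54.4], [4.8, 65.5, -3, -54.4], [4.8, 65.5, -3, -54.4], [4.8, 65.5, -3, -54.4], [4.8, 65.5, -3, -54.4], [4.8, 65.5, -3, -54.4], [4.8, 65.5, -3, -54.4], [4.8, 65.5, -3, -54.4], [4.8, 65.5, -3, -54.4]]])

```text
time_s: 20.57
ee_pos: [0.5557, -0.0677, 0.3807]
eef_rot: [[0.718, 0.696, 0.001], [0.696, -0.718, 0.001], [0.001, 0.0, -1.0]]
force: [1.0, -0.5, 0.3]
opening: 0.0788
```

```bash
python3 - <<'E'
from h import *
move_to(.53,-.32,.39,-46.1)
E
```

```text
delta cm [-19.4   16.33  -0.96] turn 0.2 | now [ 0.5557 -0.0677  0.3807] yang -45.9 q7 -0.42 t 20.6 F [ 1.  -0.5  0.3] open 0.0788
```

Request:
send_rows(plan=[[[-19.4, 16.3, -1, 0], [-19.4, 16.3, -1, 0], [-19.4, 16.3, -1, 0], [-19.4, 16.3, -1, 0], [-19.4, 16.3, -1, 0], [-19.4, 16.3, -1, 0], [-19.4, 16.3, -1, 0], [-19.4, 16.3, -1, 0], [-19.4, 16.3, -1, 0], [-19.4, 16.3, -1, 0]]])

```text
time_s: 21.4
ee_pos: [0.5308, -0.3159, 0.3899]
eef_rot: [[0.718, 0.696, -0.0], [0.696, -0.718, 0.001], [0.001, -0.001, -1.0]]
force: [0.4, 1.2, 0.3]
opening: 0.079
```

```bash
python3 - <<'E'
from h import *
im,P=snap("wrist","w16")
move_to(.592,-.2918,.28)
cv2.imwrite("pics/w16.png",np.clip(cv2.resize(im,None,fx=1.4,fy=1.4)*1.5,0,255).astype(np.uint8))
im,P=snap("top","t4"); cv2.imwrite("pics/t4.png",np.clip(cv2.resize(im,None,fx=1.4,fy=1.4)*1.5,0,255).astype(np.uint8))
E
```

```text
delta cm [ 6.03  2.56 11.01] turn 0 | now [ 0.5309 -0.3156  0.39  ] yang -45.85 q7 0.03 t 21.4 F [ 0.9  1.3 -0.4] open 0.0787
```

View pics/w16.png

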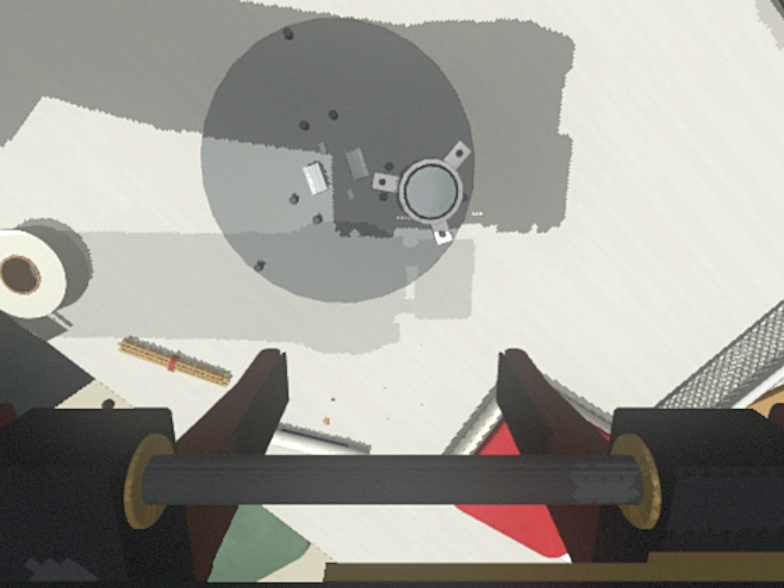

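View pics/t4.png

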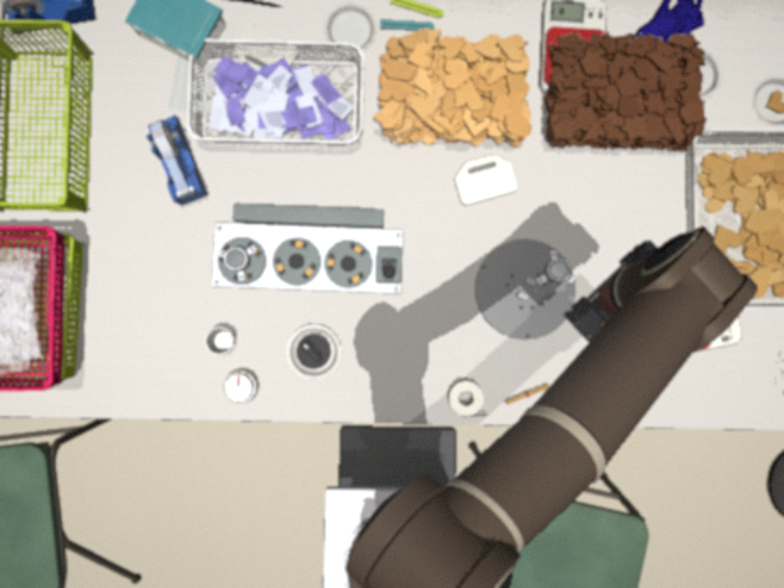

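```bash
python3 - <<'E'
from dots import *
im,P=load("w16")
c,b=dots(im,P,[(u/1.4-.3,v/1.4-.3) for u,v in [(382,182),(460,153),(443,234)]],.018,3)
move_to(*c,.28)
E
```

```text
ctr [ 0.5923 -0.2915] r [0.0339, 0.0339, 0.0337] az [ 124.1    3.7 -116.2] base 3.9
delta cm [ 6.07  2.55 11.02] turn 0 | now [ 0.5309 -0.3156  0.3901] yang -45.84 q7 0.03 t 21.5 F [-0.5  0.2 -0.7] open 0.079
```

Request:
send_rows(plan=[[[3, 1.3, 3, 0], [6, 2.5, 7, 0], [6.1, 2.6, 11, 0], [6.1, 2.6, 11, 0], [6.1, 2.6, 11, 0], [6.1, 2.6, 11, 0], [6.1, 2.6, 11, 0], [6.1, 2.6, 11, 0]]])

```text
time_s: 22.17
ee_pos: [0.5918, -0.2951, 0.2832]
eef_rot: [[0.72, 0.694, 0.003], [0.694, -0.72, -0.001], [0.001, 0.003, -1.0]]
force: [0.4, 0.1, -0.0]
opening: 0.079
```

```bash
python3 - <<'E'
from h import *
move_to(.5923,-.2916,.209)
E
```

```text
delta cm [ 0.27 -0.24  7.42] turn 0 | now [ 0.5918 -0.2951  0.2832] yang -46.09 q7 0.03 t 22.2 F [ 0.4  0.1 -0. ] open 0.079
```

Request:
send_rows(plan=[[[0.1, -0.1, 3, 0], [0.1, -0.1, 6, 0], [0.1, -0.1, 7.1, 0], [0.1, -0.1, 7.1, 0], [0.1, -0.1, 7.1, 0], [0.1, -0.1, 7.1, 0]]])

```text
time_s: 22.67
ee_pos: [0.5924, -0.2935, 0.2115]
eef_rot: [[0.72, 0.694, 0.002], [0.694, -0.72, -0.001], [0.001, 0.003, -1.0]]
force: [-0.2, 0.1, 0.1]
opening: 0.0788
```

```bash
python3 - <<'E'
from h import *
move_to(.5923,-.2916,.209)
E
```

```text
delta cm [ 0.12 -0.14  0.25] turn 0 | now [ 0.5924 -0.2935  0.2115] yang -46.05 q7 0.07 t 22.7 F [-0.2  0.1  0.1] open 0.0788
```

Request:
send_rows(plan=[[[0.1, -0.1, 0.2, 0], [0.1, -0.1, 0.2, 0], [0.1, -0.1, 0.2, 0], [0.1, -0.1, 0.2, 0]]])

```text
time_s: 23.0
ee_pos: [0.5922, -0.2912, 0.2079]
eef_rot: [[0.719, 0.695, 0.001], [0.695, -0.719, -0.0], [0.0, 0.001, -1.0]]
force: [1.0, 0.5, -0.4]
opening: 0.0793
```

Request:
send_rows(plan=[[[0, 0, 0, 0], [0, 0, 0, 0], [0, 0, 0, 0], [0, 0, 0, 0], [0, 0, 0, 0], [0, 0, 0, 0], [0, 0, 0, 0], [0, 0, 0, 0]]], hand=0)

```text
time_s: 23.67
ee_pos: [0.592, -0.2912, 0.2074]
eef_rot: [[0.72, 0.694, -0.0], [0.694, -0.72, -0.0], [-0.0, 0.0, -1.0]]
force: [-0.3, -0.0, -0.2]
opening: 0.0432
```

Request:
send_rows(plan=[[[0, 0, -0.5, 0], [0, 0, -1, 0], [0, 0, -2, 0], [0, 0, -4, 0], [0, 0, -7, 0], [0, 0, -10, 0], [0, 0, -14, 0], [0, 0, -14, 0], [0, 0, -14, 0]]])

```text
time_s: 24.42
ee_pos: [0.5923, -0.2919, 0.3508]
eef_rot: [[0.72, 0.694, 0.005], [0.694, -0.72, -0.002], [0.003, 0.005, -1.0]]
force: [-0.6, -0.1, -1.5]
opening: 0.0431
```

```bash
python3 - <<'E'
from h import *
move_to(.54,.175,.36,-57.8)
E
```

```text
delta cm [ 28.65 -37.23  -1.02] turn 11.77 | now [ 0.5923 -0.2919  0.3508] yang -46.03 q7 -0.02 t 24.4 F [-0.6 -0.1 -1.5] open 0.0431
```

Request:
send_rows(plan=[[[1.5, -2, -1, 1], [4, -5, -1, 2], [27.5, -37.5, -1, 11.8], [27.5, -37.5, -1, 11.8], [27.5, -37.5, -1, 11.8], [27.5, -37.5, -1, 11.8], [27.5, -37.5, -1, 11.8], [27.5, -37.5, -1, 11.8], [27.5, -37.5, -1, 11.8], [27.5, -37.5, -1, 11.8]]])

```text
time_s: 25.25
ee_pos: [0.5378, 0.1046, 0.3567]
eef_rot: [[0.846, 0.533, -0.001], [0.533, -0.846, -0.0], [-0.001, -0.001, -1.0]]
force: [0.5, 0.1, -1.3]
opening: 0.0434
```

```bash
python3 - <<'E'
from h import *
move_to(.53,.18,.36,-57.9)
E
```

```text
delta cm [ 3.35 -6.8  -0.33] turn 0.08 | now [0.5378 0.1046 0.3567] yang -57.82 q7 -0.87 t 25.2 F [ 0.5  0.1 -1.3] open 0.0434
```

Request:
send_rows(plan=[[[3.3, -6.8, -0.3, 0], [3.3, -6.8, -0.3, 0], [3.3, -6.8, -0.3, 0], [3.3, -6.8, -0.3, 0], [3.3, -6.8, -0.3, 0], [3.3, -6.8, -0.3, 0], [3.3, -6.8, -0.3, 0]]])

```text
time_s: 25.83
ee_pos: [0.531, 0.176, 0.3604]
eef_rot: [[0.848, 0.53, -0.0], [0.53, -0.848, -0.0], [-0.0, 0.0, -1.0]]
force: [-0.1, -0.4, -0.8]
opening: 0.0434
```

```bash
python3 - <<'E'
from pads import *
im,P=snap("wrist","w17"); cv2.imwrite("pics/w17.png",cv2.resize(np.clip(im*1.5,0,255).astype(np.uint8),None,fx=1.4,fy=1.4))
move_to(.6012,.2271,.27,-57.9)
mounts(pads(im,P))
E
```

```text
delta cm [ 8.66 -0.6   9.04] turn -0.07 | now [0.531  0.1761 0.3604] yang -57.97 q7 -1.0 t 25.9 F [ 0.9  0.7 -0.7] open 0.0437
80 [206.3  35.3] [0.6206 0.3063 0.024 ]
220 [298.2  76.8] [0.6346 0.2221 0.024 ]
208 [236.5 100.5] [0.5888 0.2582 0.024 ]
184 [286.2 143.6] [0.5804 0.2002 0.024 ]
187 [336.  149.9] [0.6002 0.1578 0.024 ]
184 [398.2 155.8] [0.6267 0.1054 0.024 ]
171 [359.5 205.2] [0.5686 0.1082 0.024 ]
mount [0.6013 0.2268] r [0.0337, 0.0337, 0.0338] az [  -8.1  111.7 -128.1] base mod120 111.8
mount [0.5985 0.1238] r [0.034, 0.0336, 0.0337] az [  87.2  -33.2 -152.4] base mod120 87.2
```

View pics/w17.png

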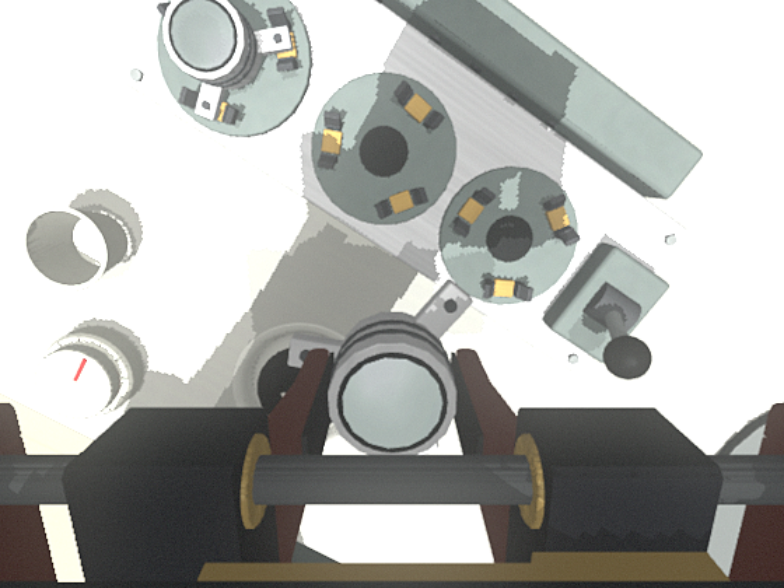

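```bash
python3 - <<'E'
from h import *
im,P=load("w17")
z=.3604-.1974+.008
p=plane(P,(321.1,218.2),z)[:2]; c=np.array([.531,.1761])
print(np.hypot(*(p-c)),np.degrees(np.arctan2(*(p-c)[::-1])), "target -8.1")
# seated optic c ear dots z=.032
P2=load("w15")[1]; 
from dots import dots
im=load("w15")[0]
# w15 taken while moving; rough
for uv in [(278,38),(207,103)]:
    im,P=load("w17"); q=plane(P,(uv[0]/1.4-.3,uv[1]/1.4-.3),.032)[:2]; c=np.array([.6,.3363]); print(q, np.hypot(*(q-c)),np.degrees(np.arctan2(*(q-c)[::-1])))
E
```

```text
0.03361013406016539 -8.346130701403359 target -8.1
[0.62198335 0.31267965] 0.03226745210791267 -47.0558191685709
[0.56758263 0.33259895] 0.032627960866251624 -173.48682175669086
```

Request:
send_rows(plan=[[[3, -0.2, 2, 0], [6, -0.4, 4, 0], [8.7, -0.6, 6, 0], [8.7, -0.6, 8, 0], [8.7, -0.6, 9, 0], [8.7, -0.6, 9, 0], [8.7, -0.6, 9, 0], [8.7, -0.6, 9, 0]]])

```text
time_s: 26.55
ee_pos: [0.6014, 0.2281, 0.2718]
eef_rot: [[0.847, 0.531, 0.001], [0.531, -0.847, 0.001], [0.001, 0.0, -1.0]]
force: [1.2, -0.3, -1.2]
opening: 0.0438
```

```bash
python3 - <<'E'
from h import *
move_to(.6012,.2270,.24,-57.7)
E
```

```text
delta cm [-0.08  0.08  3.18] turn -0.21 | now [0.6014 0.2281 0.2718] yang -57.91 q7 -0.95 t 26.6 F [ 1.2 -0.3 -1.2] open 0.0438
```

Request:
send_rows(plan=[[[-0.1, 0.1, 1, -0.2], [-0.1, 0.1, 2, -0.2], [-0.1, 0.1, 3, -0.2], [-0.1, 0.1, 3, -0.2], [-0.1, 0.1, 3, -0.2], [-0.1, 0.1, 3, -0.2]]])

```text
time_s: 27.05
ee_pos: [0.601, 0.2277, 0.2404]
eef_rot: [[0.845, 0.535, -0.0], [0.535, -0.845, -0.0], [-0.0, 0.0, -1.0]]
force: [0.5, 0.3, -0.4]
opening: 0.0437
```

```bash
python3 - <<'E'
from h import *
move_to(.6012,.2270,.2215,-57.7)
im,P=snap("wrist","w18");crop(im,130,150,430,350,2.6,"w18.png",1.6)
E
```

```text
delta cm [-0.02  0.07  1.89] turn 0.08 | now [0.601  0.2277 0.2404] yang -57.62 q7 -0.93 t 27.1 F [ 0.5  0.3 -0.4] open 0.0437
```

View pics/w18.png

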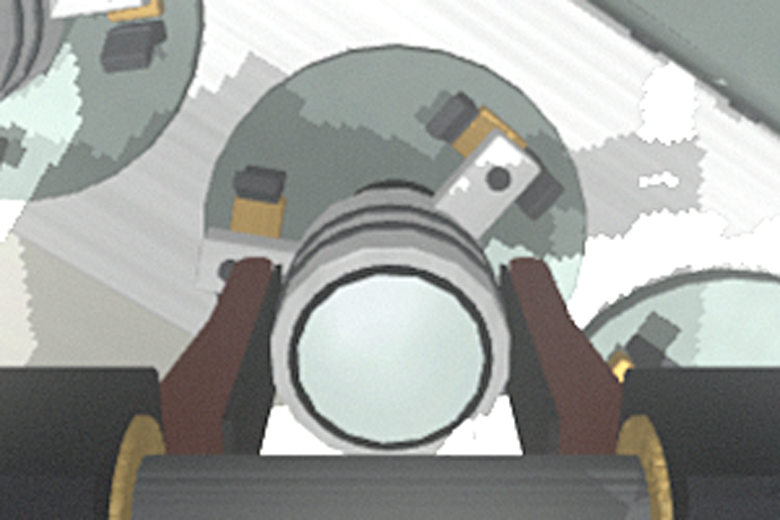

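Request:
send_rows(plan=[[[0, 0, 0.4, 0], [0, 0, 0.8, 0], [0, 0, 1.1, 0], [0, 0, 1.4, 0], [0, 0, 1.6, 0], [0, 0, 1.6, 0]]])

```text
time_s: 27.6
ee_pos: [0.6007, 0.2277, 0.2238]
eef_rot: [[0.844, 0.536, -0.001], [0.536, -0.844, -0.0], [-0.001, -0.0, -1.0]]
force: [0.5, 0.2, -1.8]
opening: 0.0435
```

Request:
send_rows(plan=[[[0, 0, 0.1, 0], [0, 0, 0.2, 0], [0, 0, 0.2, 0], [0, 0, 0.2, 0]]])

```text
time_s: 27.93
ee_pos: [0.6009, 0.2277, 0.2225]
eef_rot: [[0.845, 0.536, 0.0], [0.536, -0.845, 0.0], [0.0, 0.0, -1.0]]
force: [0.4, 0.5, -1.0]
opening: 0.0432
```

Request:
send_rows(plan=[[[0, 0, 0.1, 0], [0, 0, 0.2, 0], [0, 0, 0.2, 0], [0, 0, 0.2, 0]]])

```text
time_s: 28.27
ee_pos: [0.6011, 0.2277, 0.2213]
eef_rot: [[0.845, 0.536, 0.0], [0.536, -0.845, 0.001], [0.001, -0.0, -1.0]]
force: [-2.8, 0.3, 6.4]
opening: 0.0435
```

Request:
send_rows(plan=[[[0, 0, -0.1, 0], [0, 0, -0.1, 0], [0, 0, -0.1, 0], [0, 0, -0.1, 0], [0, 0, -0.1, 0], [0, 0, -0.1, 0], [0, 0, -2, 0], [0, 0, -5, 0], [0, 0, -9, 0], [0, 0, -13, 0]]], hand=0.9)

```text
time_s: 29.1
ee_pos: [0.6005, 0.2275, 0.3511]
eef_rot: [[0.845, 0.535, -0.002], [0.535, -0.845, -0.001], [-0.002, 0.0, -1.0]]
force: [0.4, 0.9, -0.4]
opening: 0.0789
```

```bash
python3 - <<'E'
from h import *
move_to(.54,.24,.40,-90)
E
```

```text
delta cm [-4.46 -4.29 -4.88] turn 32.35 | now [0.6005 0.2275 0.3511] yang -57.65 q7 -1.01 t 29.1 F [ 0.4  0.9 -0.4] open 0.0789
```

Request:
send_rows(plan=[[[-5, -5, -4, 32.3], [-5, -5, -4, 32.3], [-5, -5, -4, 32.3], [-5, -5, -4, 32.3], [-5, -5, -4, 32.3], [-5, -5, -4, 32.3], [-5, -5, -4, 32.3], [-5, -5, -4, 32.3]]])

```text
time_s: 29.77
ee_pos: [0.532, 0.2431, 0.3903]
eef_rot: [[1.0, 0.004, -0.0], [0.004, -1.0, -0.0], [-0.0, 0.0, -1.0]]
force: [0.3, 0.2, 0.8]
opening: 0.0791
```

```bash
python3 - <<'E'
from pads import *
im,P=snap("wrist","w19"); cv2.imwrite("pics/w19.png",cv2.resize(np.clip(im*1.5,0,255).astype(np.uint8),None,fx=1.4,fy=1.4))
crop(im,150,10,350,200,4,"w19a.png",1.5)
move_to(.54,.24,.40,-90)
im,P=snap("scene","s5"); crop(im,180,110,360,260,4,"s5.png",1.6)
E
```

```text
delta cm [ 0.79  0.3  -0.97] turn 0.17 | now [0.532  0.243  0.3903] yang -89.83 q7 -1.58 t 29.8 F [ 0.1 -1.   0.2] open 0.0793
```

View pics/w19.png

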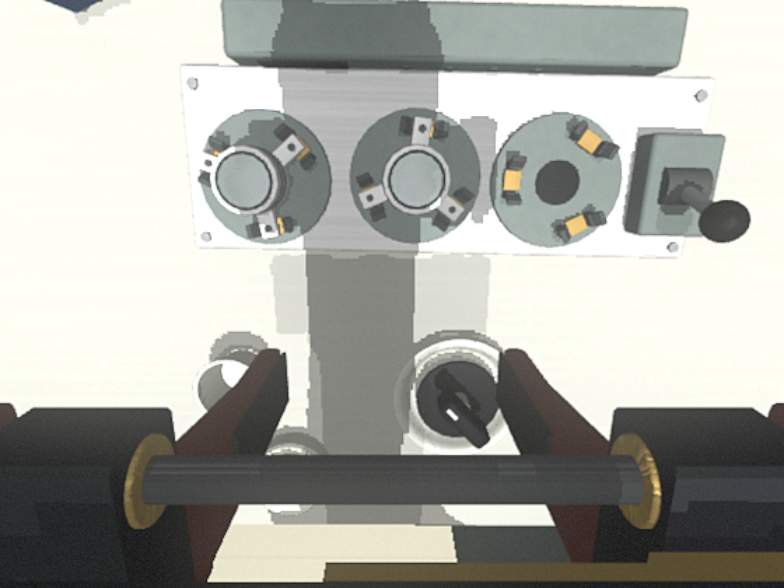

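View pics/w19a.png

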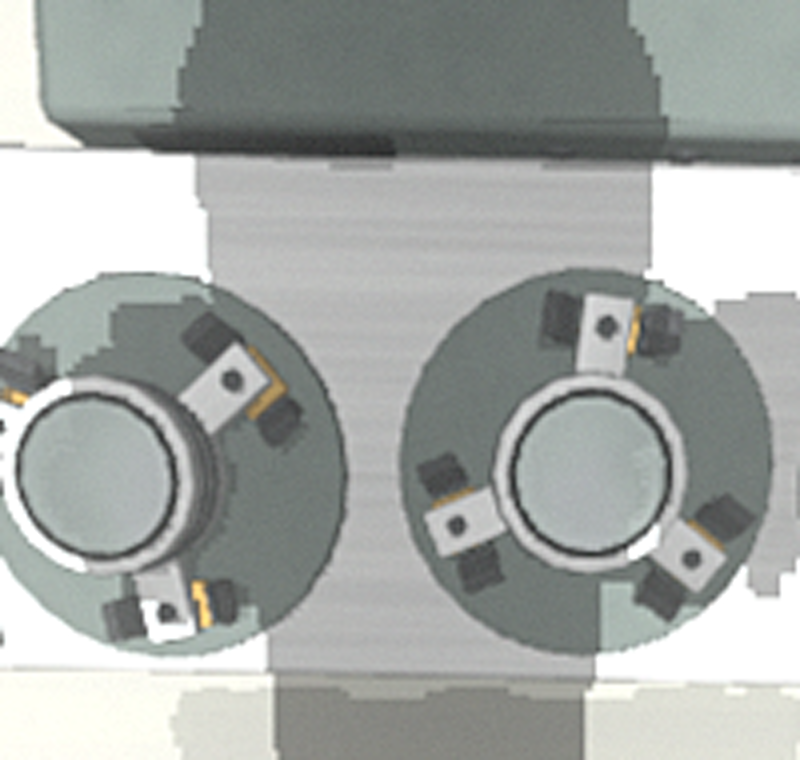

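View pics/s5.png

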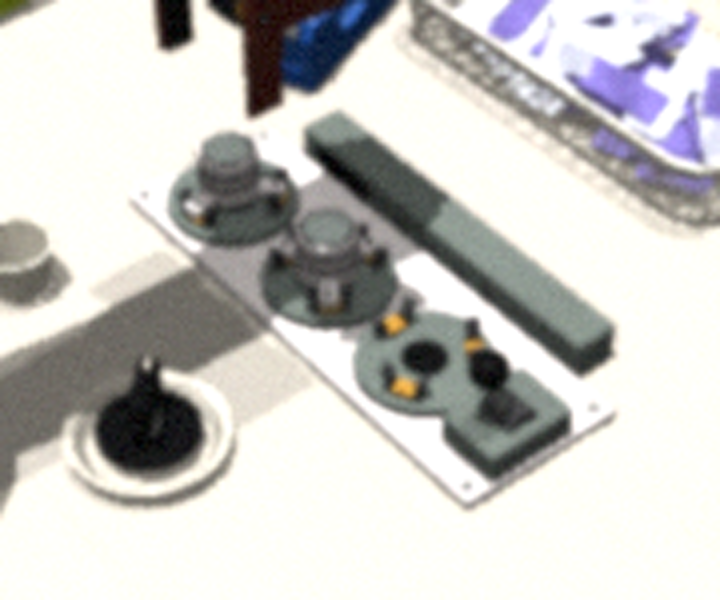

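```bash
python3 - <<'E'
from dots import *
from pads import *
im,P=load("w19")
f=lambda L:[(150+u/4-.4,10+v/4-.4) for u,v in L]
for z in (.032,.038):
    dots(im,P,f([(606,326),(457,525),(692,558)]),z,3)
c=np.array([.6,.3363])
for uv in f([(232,380),(168,611)]):
  for z in (.032,.038):
    q=plane(P,uv,z)[:2]; print(z,q,np.hypot(*(q-c)),np.degrees(np.arctan2(*(q-c)[::-1])))
print("dist between dots vs 58.9mm", [np.linalg.norm(np.subtract(plane(P,f([(232,380)])[0],z),plane(P,f([(168,611)])[0],z))) for z in (.032,.035,.038)])
print(proj(P,(.6,.3363,.018)))
E
```

```text
ctr [0.6007 0.2278] r [0.0339, 0.034, 0.034] az [  -7.7  112.2 -127.6] base 112.3
ctr [0.6008 0.2281] r [0.0333, 0.0334, 0.0334] az [  -7.7  112.2 -127.6] base 112.3
0.032 [0.62168323 0.312998  ] 0.03182994846666089 -47.060878134978694
0.038 [0.62142317 0.31176157] 0.03257432648611893 -48.87756001698537
0.032 [0.56642168 0.33214335] 0.033834620561985815 -172.94327463551085
0.038 [0.5671427  0.33056703] 0.03335369660684209 -170.10261111146858
dist between dots vs 58.9mm [np.float64(0.058484044233756007), np.float64(0.05796489772053537), np.float64(0.057445751207314946)]
[188.76723809 127.54724058]
```

```bash
python3 - <<'E'
from h import *
move_to(.53,.336,.36,-90)
E
```

```text
delta cm [-0.18 -9.31  3.03] turn 0.14 | now [0.5321 0.2429 0.3903] yang -89.86 q7 -1.58 t 29.9 F [-0.4  0.2 -0.8] open 0.0789
```

Request:
send_rows(plan=[[[0, -9.3, 3, 0], [0, -9.3, 3, 0], [0, -9.3, 3, 0], [0, -9.3, 3, 0], [0, -9.3, 3, 0], [0, -9.3, 3, 0], [0, -9.3, 3, 0]]])

```text
time_s: 30.45
ee_pos: [0.5324, 0.3343, 0.3611]
eef_rot: [[1.0, -0.001, 0.001], [-0.001, -1.0, 0.0], [0.001, -0.0, -1.0]]
force: [-0.4, -0.8, 0.5]
opening: 0.0795
```

```bash
python3 - <<'E'
from pads import *
im,P=snap("wrist","w20"); 
move_to(.53,.336,.36,-90)
crop(im,200,50,360,210,4.5,"w20.png",1.6)
E
```

```text
delta cm [-0.23 -0.15  0.11] turn -0.05 | now [0.5323 0.3345 0.3611] yang -90.05 q7 -1.68 t 30.5 F [-0.5 -0.2  0.4] open 0.0791
```

View pics/w20.png

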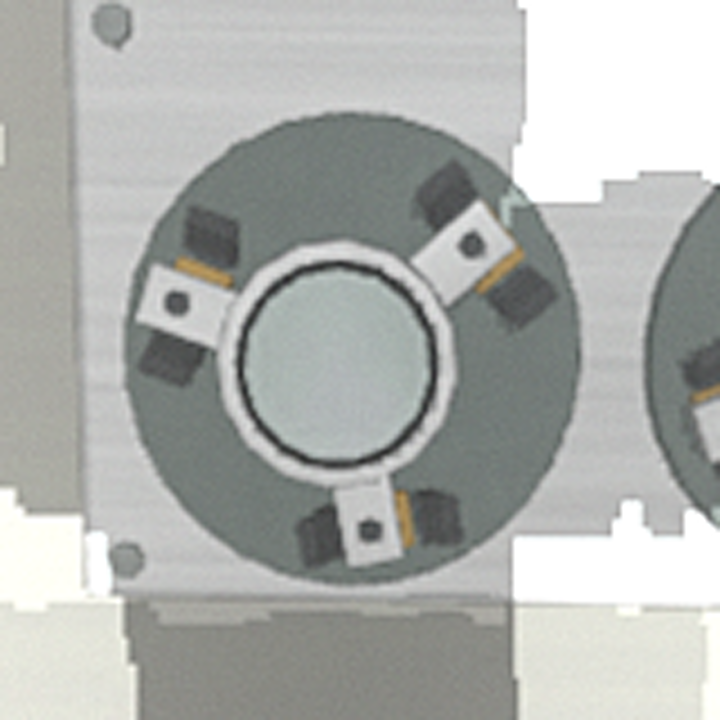

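```bash
python3 - <<'E'
from dots import *
im,P=load("w20")
dots(im,P,[(200+u/4.5-.4,50+v/4.5-.4) for u,v in [(473,245),(178,302),(371,530)]],.032,3)
E
```

```text
ctr [0.5997 0.3388] r [0.0341, 0.0339, 0.034] az [ -49.5   70.5 -169.7] base 70.5
```

```bash
python3 - <<'E'
from h import *
move_to(.6,.3375,.27,-90)
E
```

```text
delta cm [ 6.76 -0.3   9.12] turn -0.05 | now [0.5323 0.3345 0.3611] yang -90.05 q7 -1.68 t 30.5 F [-0.5 -0.2  0.4] open 0.0791
```

Request:
send_rows(plan=[[[3, 0, 3, 0], [6, 0, 6, 0], [6.7, -0.1, 9, 0], [6.7, -0.1, 9, 0], [6.7, -0.1, 9, 0], [6.7, -0.1, 9, 0], [6.7, -0.1, 9, 0], [6.7, -0.1, 9, 0]]])

```text
time_s: 31.17
ee_pos: [0.5987, 0.3376, 0.2727]
eef_rot: [[1.0, 0.002, 0.002], [0.002, -1.0, 0.002], [0.002, -0.002, -1.0]]
force: [-0.7, 0.5, 0.8]
opening: 0.079
```

```bash
python3 - <<'E'
from h import *
move_to(.6,.3363,.2235,-90)
E
```

```text
delta cm [0.12 0.14 4.92] turn 0.11 | now [0.5987 0.3376 0.2727] yang -89.89 q7 -1.6 t 31.2 F [-0.7  0.5  0.8] open 0.079
```

Request:
send_rows(plan=[[[0.1, 0.1, 2, 0], [0.1, 0.1, 4, 0], [0.1, 0.1, 4.8, 0], [0.1, 0.1, 4.8, 0], [0.1, 0.1, 4.8, 0], [0.1, 0.1, 4.8, 0]]])

```text
time_s: 31.67
ee_pos: [0.6002, 0.3365, 0.2239]
eef_rot: [[1.0, 0.002, 0.002], [0.002, -1.0, 0.001], [0.002, -0.001, -1.0]]
force: [-0.1, 0.3, 0.3]
opening: 0.0792
```

```bash
python3 - <<'E'
from h import *
move_to(.6,.3363,.2235,-90)
E
```

```text
delta cm [-0.02  0.02  0.04] turn 0.09 | now [0.6002 0.3365 0.2239] yang -89.91 q7 -1.57 t 31.7 F [-0.1  0.3  0.3] open 0.0792
```

Request:
send_rows(plan=[[[0, 0, 0, 0], [0, 0, 0, 0], [0, 0, 0, 0], [0, 0, 0, 0], [0, 0, 0, 0], [0, 0, 0, 0], [0, 0, 0, 0]]], hand=0.45)

```text
time_s: 32.25
ee_pos: [0.5998, 0.3364, 0.2226]
eef_rot: [[1.0, 0.001, 0.0], [0.001, -1.0, 0.0], [0.0, -0.0, -1.0]]
force: [-0.6, 0.5, 1.8]
opening: 0.0432
```

Request:
send_rows(plan=[[[0, 0, 0, 0], [0, 0, 0, 0], [0, 0, 0, 0], [0, 0, 0, 0]]])

```text
time_s: 32.58
ee_pos: [0.5998, 0.3364, 0.2226]
eef_rot: [[1.0, 0.001, 0.0], [0.001, -1.0, 0.0], [0.0, -0.0, -1.0]]
force: [-0.2, 1.7, 2.2]
opening: 0.0435
```

Request:
send_rows(plan=[[[0, 0, 0.1, 0], [0, 0, 0.1, 0], [0, 0, 0.1, 0]]])

```text
time_s: 32.83
ee_pos: [0.5998, 0.3364, 0.2225]
eef_rot: [[1.0, 0.002, 0.0], [0.002, -1.0, 0.001], [0.0, -0.001, -1.0]]
force: [-3.3, 0.4, 9.7]
opening: 0.0436
```

Request:
send_rows(plan=[[[0, 0, 0, 0], [0, 0, 0, 0], [0, 0, 0, 0], [0, 0, 0, 0], [0, 0, 0, 0], [0, 0, -2, 0], [0, 0, -5, 0], [-3, 0, -9, 0], [-6.8, 0, -13, 0], [-6.8, 0, -13, 0]]], hand=0.9)

```text
time_s: 33.67
ee_pos: [0.5308, 0.3357, 0.3542]
eef_rot: [[1.0, 0.001, 0.001], [0.001, -1.0, 0.002], [0.001, -0.002, -1.0]]
force: [1.2, 0.4, 0.4]
opening: 0.0793
```

Request:
send_rows(plan=[[[0, 0, 0, 0], [0, 0, 0, 0], [0, 0, 0, 0], [0, 0, 0, 0]]])

```text
time_s: 34.0
ee_pos: [0.5321, 0.3361, 0.3502]
eef_rot: [[1.0, 0.001, -0.001], [0.001, -1.0, -0.001], [-0.001, 0.001, -1.0]]
force: [0.3, -0.6, -0.9]
opening: 0.0789
```

```bash
python3 - <<'E'
from pads import *
im,P=snap("wrist","w21"); 
move_to(.53,.336,.36,-90)
crop(im,200,50,360,210,4.5,"w21.png",1.6)
E
```

```text
delta cm [-0.22 -0.01 -0.99] turn 0.04 | now [0.5322 0.3359 0.3501] yang -89.96 q7 -1.68 t 34.0 F [-0.2  0.2 -0.9] open 0.0789
```

View pics/w21.png

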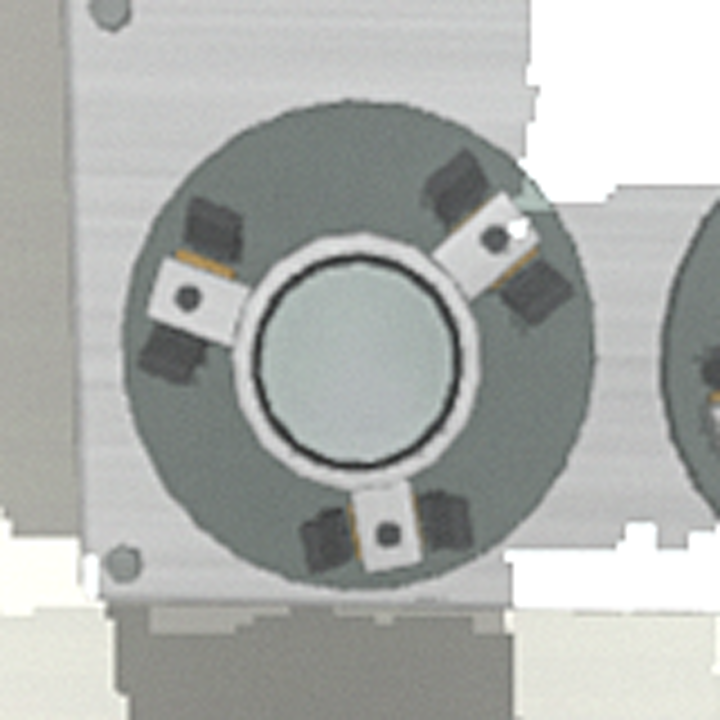

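```bash
python3 - <<'E'
from h import *
_,A=load("w19"); _,B=load("t1"); _,C=load("s5")
obs=[(A,(724/1.4-.3,221/1.4-.3)),(B,(140+688/5-.5,135+295/5-.5)),(C,(180+489/4-.5,110+370/4-.5))]
M=np.zeros((3,3));b=np.zeros(3)
for P,uv in obs:
    o,d=ray(P,uv); Q=np.eye(3)-np.outer(d,d); M+=Q;b+=Q@o
X=np.linalg.solve(M,b);print(X)
for P,uv in obs: print(uv,proj(P,X))
# switch box pivot: station axes: y along a->c
a=np.array([.5984,.124]);c=np.array([.6,.3363]); print(np.degrees(np.arctan2(*(c-a)[::-1])))
E
```

```text
[0.57826828 0.04321198 0.08437469]
(516.8428571428573, 157.55714285714285) [516.26624788 157.1697632 ]
(277.1, 193.5) [277.36416985 193.65124011]
(301.75, 202.0) [301.68555821 201.8130921 ]
89.56819824948973
```

```bash
python3 - <<'E'
from h import *
move_to(.515,.043,.30,-90)
E
```

```text
delta cm [-1.73 29.28  5.06] turn 0.04 | now [0.5322 0.3359 0.3501] yang -89.96 q7 -1.68 t 34.0 F [-0.2  0.2 -0.9] open 0.0789
```

Request:
send_rows(plan=[[[-1.7, 29.3, 0, 0], [-1.7, 29.3, 0, 0], [-1.7, 29.3, 0, 0], [-1.7, 29.3, 0, 0], [-1.7, 29.3, 0, 0], [-1.7, 29.3, 0, 0], [-1.7, 29.3, 0, 0], [-1.7, 29.3, 0, 0], [-1.7, 29.3, 0, 0], [-1.7, 29.3, 0, 0]]], hand=0)

```text
time_s: 34.88
ee_pos: [0.5155, 0.043, 0.351]
eef_rot: [[1.0, -0.0, -0.001], [-0.0, -1.0, -0.0], [-0.001, 0.0, -1.0]]
force: [0.5, -0.2, -0.1]
opening: 0.0158
```

```bash
python3 - <<'E'
from h import *
move_to(.515,.043,.258,-90)
im,P=snap("top","t6"); crop(im,140,135,300,275,5,"t6.png",1.5)
im,P=snap("wrist","w22"); cv2.imwrite("pics/w22.png",np.clip(im*1.5,0,255).astype(np.uint8))
E
```

```text
delta cm [-0.05 -0.    9.3 ] turn -0.0 | now [0.5155 0.043  0.351 ] yang -90.0 q7 -1.24 t 34.9 F [ 0.5 -0.2 -0.1] open 0.0158
```

View pics/t6.png

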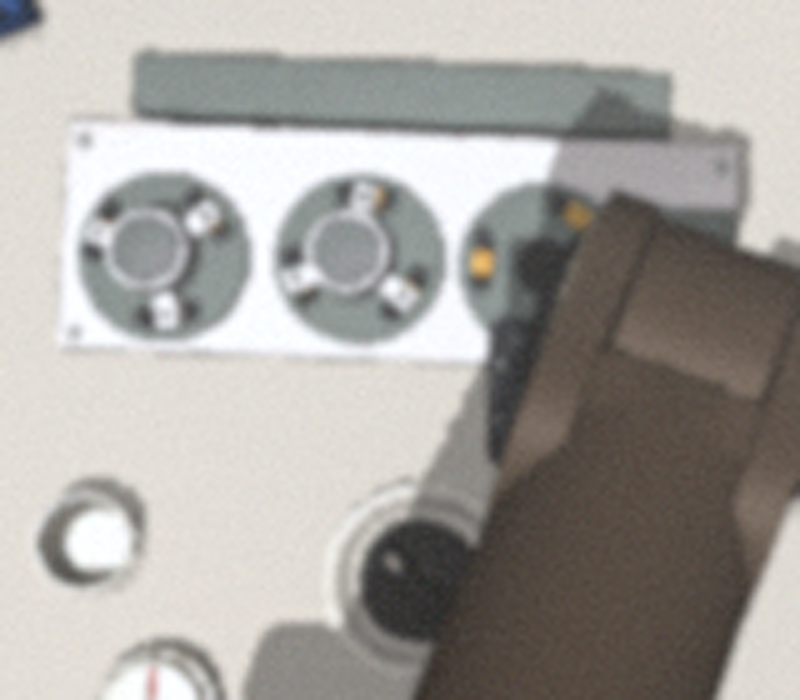

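View pics/w22.png

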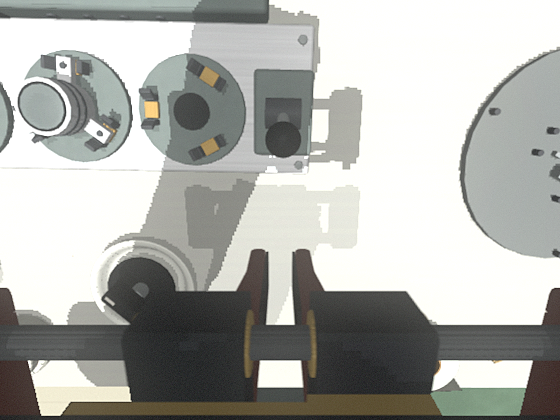

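Request:
send_rows(plan=[[[0, 0, 3, 0], [0, 0, 6, 0], [0, 0, 9, 0], [0, 0, 9.3, 0], [0, 0, 9.3, 0], [0, 0, 9.3, 0], [0, 0, 9.3, 0]]], hand=0)

```text
time_s: 35.57
ee_pos: [0.516, 0.0434, 0.2599]
eef_rot: [[1.0, 0.002, 0.002], [0.002, -1.0, 0.0], [0.002, -0.0, -1.0]]
force: [-0.6, 0.0, 0.1]
opening: 0.0005
```

Request:
send_rows(plan=[[[1, 0, 0, 0], [2, 0, 0, 0], [3, 0, 0, 0], [4, 0, 0, 0], [5, 0, 0, 0], [6, 0, 0, 0], [6, 0, 0, 0]]])

```text
time_s: 36.15
ee_pos: [0.5772, 0.0432, 0.2584]
eef_rot: [[1.0, 0.002, 0.002], [0.002, -1.0, -0.001], [0.002, 0.001, -1.0]]
force: [0.7, 0.2, -0.3]
opening: 0.0004
```

Request:
send_rows(plan=[[[0.8, 0, 0, 0], [1.6, 0, 0, 0], [2.4, 0, 0, 0], [2.9, 0, 0, 0], [2.9, 0, 0, 0], [2.9, 0, 0, 0]]])

```text
time_s: 36.65
ee_pos: [0.6016, 0.0426, 0.257]
eef_rot: [[1.0, 0.001, -0.01], [0.001, -1.0, 0.001], [-0.01, -0.001, -1.0]]
force: [-15.7, -2.1, 5.1]
opening: 0.0005
```

```bash
python3 - <<'E'
from h import *
move_to(.61,.043,.258,-90)
im,P=snap("wrist","w23"); cv2.imwrite("pics/w23.png",np.clip(im*1.5,0,255).astype(np.uint8))
im,P=snap("scene","s6"); crop(im,180,110,360,260,4,"s6.png",1.6)
E
```

```text
delta cm [ 0.84 -0.04 -0.1 ] turn 0.03 | now [0.6016 0.0426 0.257 ] yang -89.97 q7 -1.13 t 36.6 F [-15.7  -2.1   5.1] open 0.0005
```

View pics/w23.png

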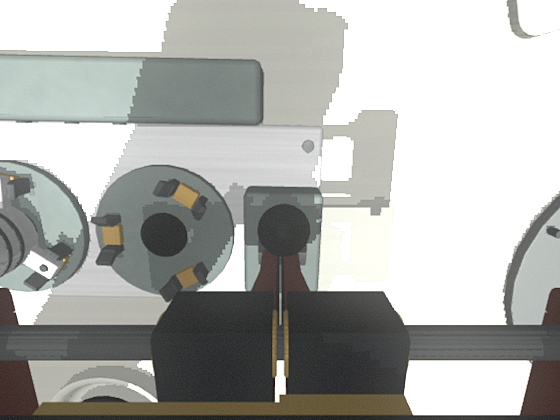

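View pics/s6.png

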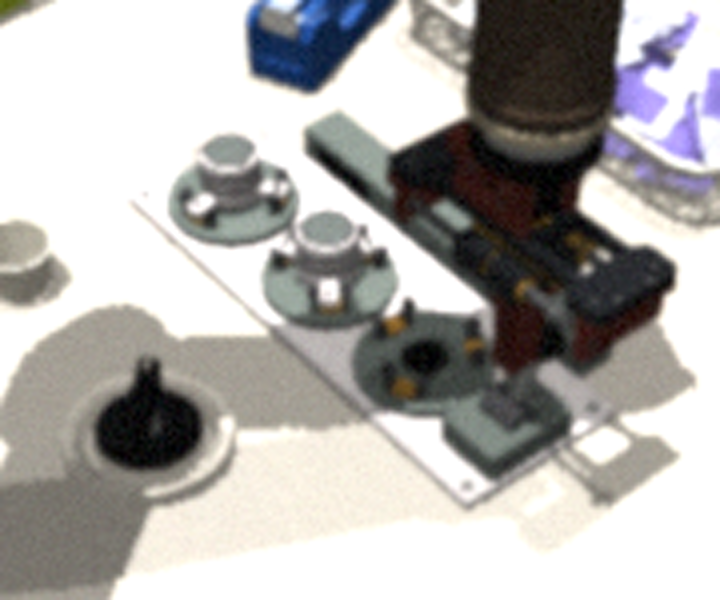

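Request:
send_rows(plan=[[[-0.5, 0, 0, 0], [-2, 0, 0, 0], [-5, 0, 0, 0], [-8, 0, 0, 0], [-8, 0, -4, 0], [-8, 0, -8, 0], [-8, 0, -12, 0], [-8, 0, -12, 0], [-8, 0, -12, 0], [-8, 0, -12, 0]]])

```text
time_s: 37.58
ee_pos: [0.5244, 0.0436, 0.3784]
eef_rot: [[1.0, 0.002, 0.001], [0.002, -1.0, 0.001], [0.001, -0.001, -1.0]]
force: [-0.2, -0.8, -0.6]
opening: 0.0005
```

```bash
python3 - <<'E'
from h import *
move_to(.61,.043,.258,-90)
im,P=snap("wrist","w24"); cv2.imwrite("pics/w24.png",np.clip(im*1.5,0,255).astype(np.uint8))
im,P=snap("scene","s7"); crop(im,180,110,360,260,4,"s7.png",1.6)
E
```

```text
delta cm [ 8.55  0.09 12.05] turn 0.12 | now [0.5244 0.0436 0.3784] yang -89.88 q7 -1.27 t 37.6 F [-0.2 -0.8 -0.6] open 0.0005
```

View pics/w24.png

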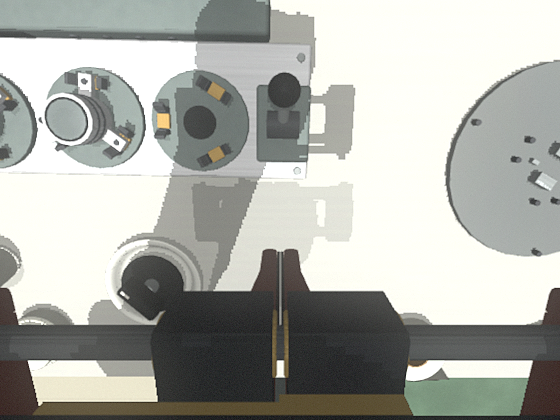

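View pics/s7.png

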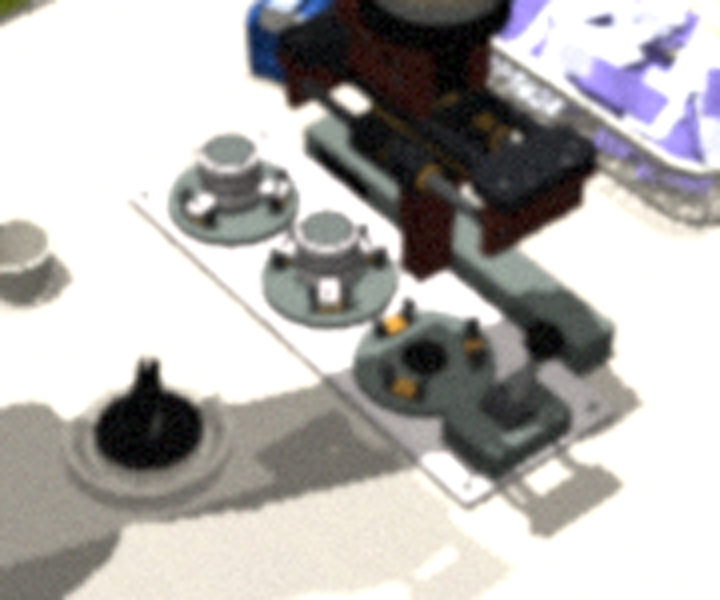

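```bash
python3 - <<'E'
from h import *
_,A=load("w24"); _,C=load("s7")
obs=[(A,(284.3,90)),(C,(180+544/4-.5,110+338/4-.5))]
M=np.zeros((3,3));b=np.zeros(3)
for P,uv in obs:
    o,d=ray(P,uv); Q=np.eye(3)-np.outer(d,d); M+=Q;b+=Q@o
X=np.linalg.solve(M,b);print(X, plane(A,(284.3,90),.084)); print([proj(P,X) for P,_ in obs])
E
```

```text
[0.6224239  0.04093272 0.08506991] [0.62255554 0.04088159 0.084     ]
[array([284.24805043,  90.05748199]), array([315.52327668, 194.00005901])]
```

```bash
python3 - <<'E'
from h import *
im,A=load("w24"); crop(im,235,55,335,175,5,"w24a.png",2.2)
for z in (.03,.04,.05): print(z,plane(A,(283,124),z), plane(A,(283,85),z),plane(A,(283,161),z))
E
```

```text
0.03 [0.5968629  0.04133645 0.03      ] [0.63141338 0.04152268 0.03      ] [0.56205751 0.04114884 0.03      ]
0.04 [0.59694238 0.04141253 0.04      ] [0.6304399  0.04159309 0.04      ] [0.56319773 0.04123064 0.04      ]
0.05 [0.59702187 0.04148862 0.05      ] [0.62946643 0.0416635  0.05      ] [0.56433795 0.04131244 0.05      ]
```

View pics/w24a.png

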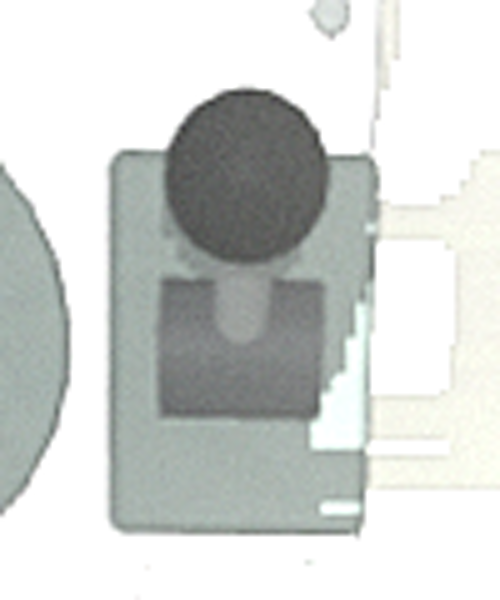

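```bash
python3 - <<'E'
from h import *
im,P=snap("top","t7"); crop(im,140,135,300,275,5,"t7.png",1.5)
E
```

```text
(no output)
```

View pics/t7.png

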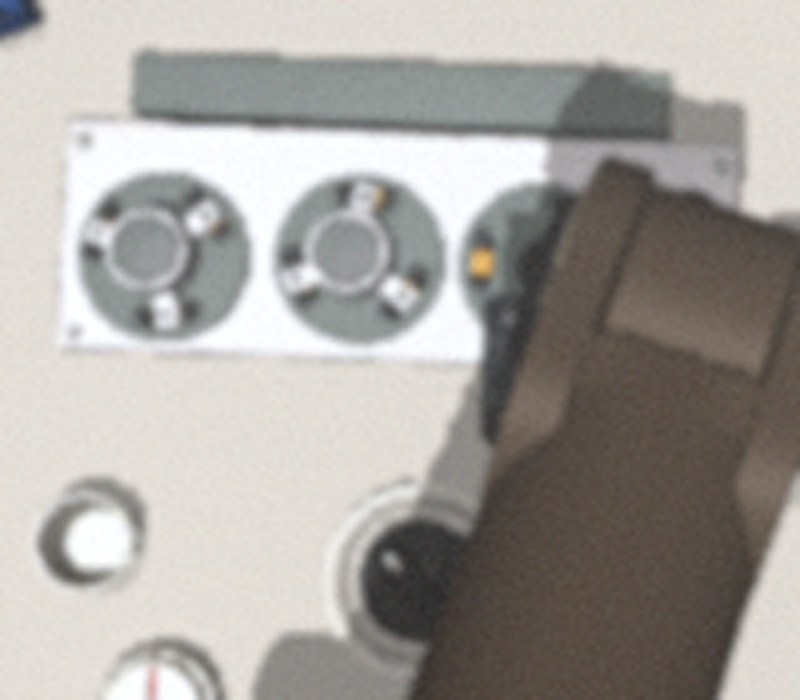

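Both optics are still seated at crop pixels (145,250) and (350,255), with their ears in the prong gaps. The knob is in the dish at (415,580).

```bash
python3 - <<'E'
from bench import *
print(job_done())
E
```

```text
the job is handed in; nothing more can be done
None
```

The job is done and handed in at about 38 s of robot time. I turned the knob anticlockwise about 64° from its locked position, lifted it out and set it in the dish. Only two optics were in the carrier. I seated one on mount_c and the other on mount_b, then pushed the lever switch over to on.

Last checks:
- **Optics:** all ears are between the prongs. Each went down to within 1 mm of the expected height, where the force rose. mount_b's ear spots gave a level optic within 1 mm of the mount centre.
- **Knob and dish:** the knob is upright in the dish, and the dish has not moved.
- **Arm:** it was clear of everything at hand-in.

Two checks did not agree at first or fully:
- **mount_c:** after release its optic was about 2.5 mm off centre, against the prongs. I re-gripped it to centre it; the next picture showed it centred, but I did not measure it again.
- **Lever:** it stopped hard (about 16 N against 1–2 N to move it), with its ball about as far to +x as it had been to -x. The ball moved 44 mm, though, and I expected about 53 mm from a 55 mm lever. I took the hard stop as on.

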